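Put the mold set away: close the tray box and hang up the dividers

TASK

Put the mold set away: seat the lid squarely on the storage box over the silicone tray, then flip all four orange clips fully down onto it, and hang every acrylic divider standing in the slotted rack by its eye on the peg rail, one divider to a peg, any peg. The dividers may be hung before or after the box is closed; let go of everything, and do not shift or tip the tin or the blue ramekin.

Things in the scene. Friction and masses are not known exactly. Their poses are not given: they have to be found in the camera images.
- rack: White plastic slotted drying rack, fixed, 200 x 80 mm, 48 mm high; origin centre of its underside, z up. Four slots side by side along its x axis at x = -75, -25, 25, 75 mm, each 10 mm wide in x, 64 mm long in y, open upward, slot floor 8 mm above the table. A slot may be empty.
- rail: Hanging rail, fixed on two feet: white horizontal bar 330 mm long (y), 16 mm thick (x = 0 to 16 mm), 32 mm high centred 170 mm above the table (top 186 mm), posts at y = +-150 mm up to 180 mm. Origin on the table under the middle of the bar's front face, z up. Four steel pegs, 10 mm thick, stand out of the front face along the rail's -x (towards the robot), sloping up 15 degrees, 64 mm long from face to tip centre, 75 mm apart. All are empty at the start.
- peg0 (a point): Point on the axis of peg 0, 34 mm out from the bar's face (30 mm from the tip), 179 mm above the table; at y = -112.5 mm of the rail.
- peg1 (a point): Point on the axis of peg 1, 34 mm out from the bar's face (30 mm from the tip), 179 mm above the table; at y = -37.5 mm of the rail.
- peg2 (a point): Point on the axis of peg 2, 34 mm out from the bar's face (30 mm from the tip), 179 mm above the table; at y = 37.5 mm of the rail.
- peg3 (a point): Point on the axis of peg 3, 34 mm out from the bar's face (30 mm from the tip), 179 mm above the table; at y = 112.5 mm of the rail.
- divider_a: Loose teal acrylic mold divider, may be absent: upright plate 56 mm wide (its y), 120 mm high (z up), 8 mm thick (x), 65 g, with a rectangular eye through it (along x), 28 mm wide and 26 mm high. Origin at the centre of the bottom edge; the eye's centre is 73 mm above it and 47 mm below the top edge (34 mm of solid plate above the eye). Starts standing upright in one of the rack's slots, which lets it lean about 3 degrees. A divider is the same either way round.
- divider_b: Loose orange acrylic mold divider, may be absent: upright plate 56 mm wide (its y), 120 mm high (z up), 8 mm thick (x), 65 g, with a rectangular eye through it (along x), 28 mm wide and 26 mm high. Origin at the centre of the bottom edge; the eye's centre is 73 mm above it and 47 mm below the top edge (34 mm of solid plate above the eye). Starts standing upright in one of the rack's slots, which lets it lean about 3 degrees. A divider is the same either way round.
- divider_c: Loose plum acrylic mold divider, may be absent: upright plate 56 mm wide (its y), 120 mm high (z up), 8 mm thick (x), 65 g, with a rectangular eye through it (along x), 28 mm wide and 26 mm high. Origin at the centre of the bottom edge; the eye's centre is 73 mm above it and 47 mm below the top edge (34 mm of solid plate above the eye). Starts standing upright in one of the rack's slots, which lets it lean about 3 degrees. A divider is the same either way round.
- divider_d: Loose green acrylic mold divider, may be absent: upright plate 56 mm wide (its y), 120 mm high (z up), 8 mm thick (x), 65 g, with a rectangular eye through it (along x), 28 mm wide and 26 mm high. Origin at the centre of the bottom edge; the eye's centre is 73 mm above it and 47 mm below the top edge (34 mm of solid plate above the eye). Starts standing upright in one of the rack's slots, which lets it lean about 3 degrees. A divider is the same either way round.
- eye_a (a point): Centre of the eye of the teal divider; axes as the divider's.
- eye_b (a point): Centre of the eye of the orange divider; axes as the divider's.
- eye_c (a point): Centre of the eye of the plum divider; axes as the divider's.
- eye_d (a point): Centre of the eye of the green divider; axes as the divider's.
- box: Storage box, fixed, white, open on top, 150 x 150 mm outside, walls 6 mm (inside 138 mm square), rim 60 mm above the table; a square silicone tray lies inside, top below 36 mm. Origin centre of its underside, z up. Four orange clips, one in the middle of each side: clip0 on +x, clip1 on +y, clip2 on -x, clip3 on -y.
- clip0 (a joint): Angle of the orange clip on the box's +x side: a flap 34 mm long, 40 mm wide, 5 mm thick, hinged about a horizontal axis parallel to that side, 83 mm out from the box centre and 79 mm above the table. 0 = flipped down, lying level pointing inward over the lid's edge (top of flap at 81.5 mm, its stop, 2.5 mm above the seated lid); 1.57 = standing up; starts at 1.7 to 2.1, leaning outward. Light friction (under 1 N at its end) holds it where it is left.
- clip1 (a joint): Angle of the orange clip on the box's +y side: a flap 34 mm long, 40 mm wide, 5 mm thick, hinged about a horizontal axis parallel to that side, 83 mm out from the box centre and 79 mm above the table. 0 = flipped down, lying level pointing inward over the lid's edge (top of flap at 81.5 mm, its stop, 2.5 mm above the seated lid); 1.57 = standing up; starts at 1.7 to 2.1, leaning outward. Light friction (under 1 N at its end) holds it where it is left.
- clip2 (a joint): Angle of the orange clip on the box's -x side: a flap 34 mm long, 40 mm wide, 5 mm thick, hinged about a horizontal axis parallel to that side, 83 mm out from the box centre and 79 mm above the table. 0 = flipped down, lying level pointing inward over the lid's edge (top of flap at 81.5 mm, its stop, 2.5 mm above the seated lid); 1.57 = standing up; starts at 1.7 to 2.1, leaning outward. Light friction (under 1 N at its end) holds it where it is left.
- clip3 (a joint): Angle of the orange clip on the box's -y side: a flap 34 mm long, 40 mm wide, 5 mm thick, hinged about a horizontal axis parallel to that side, 83 mm out from the box centre and 79 mm above the table. 0 = flipped down, lying level pointing inward over the lid's edge (top of flap at 81.5 mm, its stop, 2.5 mm above the seated lid); 1.57 = standing up; starts at 1.7 to 2.1, leaning outward. Light friction (under 1 N at its end) holds it where it is left.
- lid: Loose blue square lid, 250 g: plate 146 x 146 x 6 mm with a 132 mm square locating step 8 mm deep beneath that drops into the box, 3 mm of play each side; white bar handle in the middle of the top, 70 mm long along the lid's x, 14 mm wide (y), 26 mm high. Origin at the centre of the step's underside, z up; plate top at 14 mm, handle top at 40 mm. Seated on the box the origin is 52 mm above the table. Fits in any of its four quarter turns. Starts lying on the table, handle up.
- tin: Capped aluminium tin, 56 mm across, 45 mm high, loose bystander; origin centre of underside.
- ramekin: Blue ramekin (small cup), 70 mm across, 45 mm high, loose bystander; origin centre of underside.

How it is judged:
On the way, in this order (a step that is already met when the one before it is completed fails the run):
1. the lid is seated on the box and released (horizontal distance between lid and box below 0.006 m and z of lid in the frame of box between 0.048 and 0.0555 m and angle between lid's own z axis and vertical below 0.06 rad and contact force between lid and the fingers below 0.1 N), for 0.2 s.
2. all four clips are flipped down over the seated lid (horizontal distance between lid and box below 0.006 m and z of lid in the frame of box between 0.048 and 0.0555 m and angle between lid's own z axis and vertical below 0.06 rad and value of joint each of clip0, clip1, clip2, clip3 below 0.15 rad), for 0.2 s.
At the end, for the whole second after the job is handed in: The lid is seated on the box (centred within 6 mm, its step down inside the rim within 3.5 mm, level), all four clips are within 0.15 rad of fully down, and every divider present hangs at rest and released, its eye within 32 mm of a peg's marked point, within 0.35 rad of upright, no two on one peg (all of step 2 and (distance between eye_a and peg0 below 0.032 m or distance between eye_a and peg1 below 0.032 m or distance between eye_a and peg2 below 0.032 m or distance between eye_a and peg3 below 0.032 m) and angle between each of divider_a, divider_b, divider_c, divider_d's own z axis and vertical below 0.35 rad and linear speed of each of divider_a, divider_b, divider_c, divider_d below 0.03 m/s and contact force between each of divider_a, divider_b, divider_c, divider_d and the fingers below 0.1 N and (distance between eye_b and peg0 below 0.032 m or distance between eye_b and peg1 below 0.032 m or distance between eye_b and peg2 below 0.032 m or distance between eye_b and peg3 below 0.032 m) and (distance between eye_c and peg0 below 0.032 m or distance between eye_c and peg1 below 0.032 m or distance between eye_c and peg2 below 0.032 m or distance between eye_c and peg3 below 0.032 m) and (distance between eye_d and peg0 below 0.032 m or distance between eye_d and peg1 below 0.032 m or distance between eye_d and peg2 below 0.032 m or distance between eye_d and peg3 below 0.032 m) and horizontal distance between each of eye_b, eye_c, eye_d and eye_a above 0.045 m and horizontal distance between each of eye_c, eye_d and eye_b above 0.045 m and horizontal distance between eye_d and eye_c above 0.045 m); the robot touches nothing.
It fails at once if the tin is shifted more than 40 mm or tipped over (distance of tin from where it was at the start of the episode above 0.04 m or angle between tin's own z axis and vertical above 0.5 rad).
It fails at once if the ramekin is shifted more than 40 mm or tipped over (distance of ramekin from where it was at the start of the episode above 0.04 m or angle between ramekin's own z axis and vertical above 0.5 rad).
Of divider_a, divider_b, divider_c, divider_d only 2 to 4 are there at a start; the rules pass over those that are not, and their reading is None.
At some moment in a run one of lid may be knocked a few centimetres aside while the robot is not near it.
It also fails if it takes over 210 s, if anything falls off the work surface, if the arm or the gripper's body presses on something with over 40 N, if the wrist force passes 120 N, or if a joint passes its speed limit or range.

ROBOT

A 6-joint arm with a two-finger parallel gripper is mounted at the origin on the work surface. World frame = base frame: x ahead of the robot, y to its left, z up, the work surface at z = 0. Lengths are in m, angles in rad, forces in N, time in s.
With the tool pointing down it reaches from about 0.35 to 0.975 m from the base axis. Payload 4.9 kg.
Tool frame: the origin (TCP) lies between the finger pads; the fingertips stand 17 mm ahead of it and the grasp point (between the pads) lies 2 mm behind it; z points along the fingers, y is the direction in which the jaws open and shut (so a half turn about z gives the same grasp; the last joint's range is limited). The gripper opens to 85 mm and grips with 20 to 120 N. Pads are 22 mm wide; open, the fingers measure 114 mm over their backs; the gripper's body (76 mm by 85 mm) begins 54 mm behind the grasp point. The pads swing forward as they close: fully open they stand 13 mm farther back than shut.
Start: joints at [-0.119, 0.053, 1.613, -0, 1.476, -0.119], TCP at [0.625, 0, 0.248] pointing down, gripper open.
Joint ranges: [-3.01, 3.01], [-1.01, 2.22], [0.06, 2.58], [-1.02, 4.17], [0.09, 2.62], [-3.14, 3.14]. Speed limits (rad/s): [2.57, 2.57, 3.14, 3.14, 3.14, 3.14].

INTERFACE

Orientations are given as a unit quaternion [w, x, y, z].
In Python, from plant import state, grab_frame, camera_model, job_done, find_in, silhouettes, landmark_of gives the robot as it stands.
- The arm moves only by the shell command python3 -m crank 'ROWS'. ROWS is JSON, a list of rows, each an object with "angular": the turn, a rotation vector about the tool's x, y, z each as a share of 5 degrees, from -1 to 1, a list of three; "delta_pos": the shift along the tool's x, y, z each as a share of 3 cm, from -1 to 1, a list of three; "gripper": the opening, from 0 (shut) to 1 (fully open). In form: [{"angular": [ax, ay, az], "delta_pos": [tx, ty, tz], "gripper": gripper}, ...]. A call has 1 to 12 rows; each row shifts and turns the commanded pose from where the row before left it, along the tool's axes as they then stand; what a row does not reach is not made up. A row lasts 1/8 s, in which the tool goes at most 62.5 mm and 10.7 degrees, less where a joint would pass 70% of its speed; a pose out of reach is approached as far as the arm can. A call with a number of a shift or a turn outside -1 to 1 is refused whole. A call with a gripper value outside its range is refused whole. The fingers move at their own pace and stop on an object; the grip force is fixed at half the most. Time passes only in rows, so rows that do not move let the fingers close. It gives the time, the measured TCP pose, the force and the opening at its end, in the units of the state.
- state(): the state, without advancing time (a new reading comes with each control period).
- grab_frame(name): name is "scene" or "side" or "wrist"; returns the picture (420x560x3 uint8, red, green, blue); there is no depth.
- camera_model(name): a dict with "camera_matrix" (3x3 intrinsics, pixels), "rvec" (rotation vector, rad) and "tvec" (3), from world to camera coordinates, as OpenCV has them; the wrist camera has in their place "mount" (4x4, takes a point from camera to tool coordinates, whose origin is the TCP and whose axes are the flange's). Camera axes: x right, y down, z forward; pixel columns grow to the right and rows downward; lengths in m; the calibration is good to about 2 mm. A picture is of the moment at which its call begins: read the wrist's pose just before it. camera_model takes no time and is no camera call.
- job_done(): hands the job in, once; it reports no verdict.
Trained networks look in the newest picture that a camera, given by its name, has taken for a name from the list of things; names that differ only in an ending like _2 or _b are one class to them, and where a whole thing is asked for, a point or a joint stands for the part that bears it (a point fixed in the world has none). Each returns a list of dicts, best first, with "conf" (0 to 1); they miss things now and then, are a little off and sometimes report something else, mostly with a low value. They report only what shows in the picture. A call takes as long as a camera call.
- find_in(camera, target): "bbox" ([left, top, right, bottom] in pixels, round what is visible of it).
- silhouettes(camera, target): "mask" (420x560 bool, what is visible of it) and "bbox" ([left, top, right, bottom] in pixels, round what is visible of it).
- landmark_of(camera, target): "pixel" ([column, row] in pixels: a listed point, or the origin of a listed thing).
The state is a dict: "time": time; "joint_pos": joint angles; "joint_vel": joint speeds; "joint_efforts": joint torques, N m; "tool_pos": TCP position; "tool_rot": TCP orientation; "contact_force": force on the tool from outside, world axes, zero at the start; "ft_torque": the same for the moment, N m; "gripper_width": opening from 0.0 (shut) to 1.0 (fully open).
Only numpy, scipy, OpenCV 4.12 (cv2) and the standard library are available. Lean on these libraries where they do the work, as an engineer would, in place of code of your own. Each camera call takes 0.05 s, during which the arm holds its last target.

## Working session

There is one attempt and no reset: what is moved stays moved. The work goes in short steps, Python scripts to look and compute and a shell command to move; the robot and the scene stay as the last step left them, time stands still between calls to the robot, and variables do not carry over. Pictures are saved under pics/ and viewed, and the job is handed in when it is done.

```bash
ls; mkdir -p pics; cat > h.py <<'E'
import numpy as np,cv2,json
from plant import *
from scipy.spatial.transform import Rotation as R
def save(cam,n):
    f=grab_frame(cam); cv2.imwrite(f'pics/{n}.png',f[:,:,::-1]); return f
def cam(c,st=None):
    m=camera_model(c); K=np.array(m['camera_matrix'])
    if 'mount' in m:
        st=st or state(); w,x,y,z=st['tool_rot']
        T=np.eye(4);T[:3,:3]=R.from_quat([x,y,z,w]).as_matrix();T[:3,3]=st['tool_pos']
        W=np.linalg.inv(T@np.array(m['mount'])); return K,W[:3,:3],W[:3,3]
    return K,R.from_rotvec(np.ravel(m['rvec'])).as_matrix(),np.ravel(m['tvec'])
def proj(C,P):
    K,Rm,t=C; p=(K@(Rm@np.atleast_2d(P).T+t[:,None])).T; return p[:,:2]/p[:,2:]
def back(C,px,z):
    K,Rm,t=C; d=Rm.T@np.linalg.inv(K)@np.array([px[0],px[1],1.]); o=-Rm.T@t
    return o+d*(z-o[2])/d[2]
def tri(obs):
    A=[];b=[]
    for C,px in obs:
        K,Rm,t=C; P=K@np.c_[Rm,t]
        for i in (0,1):
            r=px[i]*P[2]-P[i]; r=r/np.linalg.norm(P[2,:3])/1; A.append(r[:3]);b.append(-r[3])
    return np.linalg.lstsq(np.array(A),np.array(b),rcond=None)[0]
E
python3 - <<'E'
from h import *
s=state();print(s)
for c in ('scene','side','wrist'):
    save(c,c+'0'); print(c,camera_model(c))
E
```

```text
pics
{'time': 0.0, 'joint_pos': array([-1.18994692e-01,  5.33576504e-02,  1.61435844e+00, -6.03949115e-06,
        1.47600452e+00, -1.19026028e-01]), 'joint_vel': array([ 0.00094305, -0.00010803,  0.00047248,  0.001245  , -0.0011915 ,
       -0.00181809]), 'joint_efforts': array([ 2.70554956e-04, -3.93670499e+01, -3.70175600e+01, -1.62778279e-04,
        6.93513779e-03, -6.06393527e-06]), 'tool_pos': array([6.24383665e-01, 7.58328180e-05, 2.47024009e-01]), 'tool_rot': array([-8.34494761e-04,  7.07095097e-01,  7.07117664e-01, -6.60063554e-04]), 'contact_force': array([-0.00459737,  0.38741369, -0.80560664]), 'ft_torque': array([ 0.01340641, -0.02852136, -0.01924184]), 'gripper_width': 0.9980041137844256}
scene {'camera_matrix': array([[384.11599296,   0.        , 277.7475135 ],
       [  0.        , 384.11599296, 210.79645636],
       [  0.        ,   0.        ,   1.        ]]), 'rvec': array([ 1.91038774,  1.34207888, -0.62764731]), 'tvec': array([-0.15433984, -0.23200606,  1.49428973])}
side {'camera_matrix': array([[479.51666126,   0.        , 274.043046  ],
       [  0.        , 479.51666126, 214.03778196],
       [  0.        ,   0.        ,   1.        ]]), 'rvec': array([ 0.45063999, -2.76473365,  1.13771365]), 'tvec': array([0.48969097, 0.22027925, 1.20138176])}
wrist {'camera_matrix': array([[330.78007395,   0.        , 275.95424444],
       [  0.        , 330.78007395, 208.35249042],
       [  0.        ,   0.        ,   1.        ]]), 'mount': array([[ 4.69764578e-04, -9.64202165e-01, -2.65167806e-01,
         6.71329075e-02],
       [ 9.99999889e-01,  4.61391678e-04,  9.38638492e-05,
        -1.18381578e-03],
       [ 3.18424924e-05, -2.65167820e-01,  9.64202274e-01,
        -1.26367642e-01],
       [ 0.00000000e+00,  0.00000000e+00,  0.00000000e+00,
         1.00000000e+00]])}
```

View pics/scene0.png

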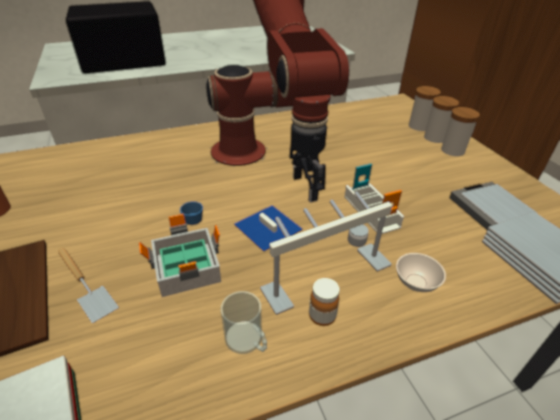

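View pics/side0.png

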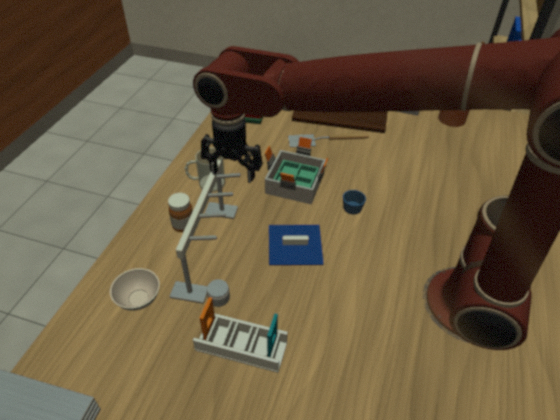

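View pics/wrist0.png

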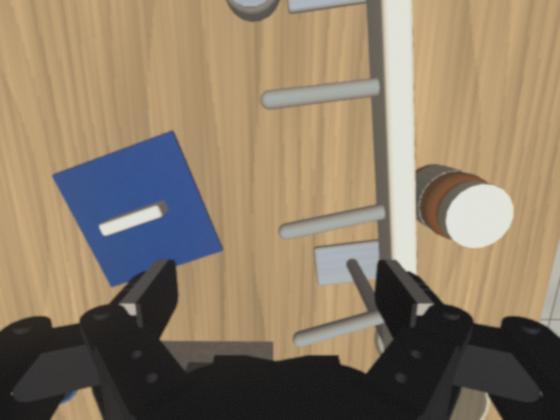

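```bash
python3 - <<'E'
from h import *
for n in ['rack','rail','divider_a','divider_b','divider_c','divider_d','eye_a','eye_b','eye_c','eye_d','box','lid','tin','ramekin','peg0','peg1','peg2','peg3']:
  for c in ('scene','side'):
    print(n,c,[(np.round(d['pixel'],1).tolist(),round(d['conf'],2)) for d in landmark_of(c,n)][:4])
E
```

```text
rack scene [([372.1, 212.0], 0.91)]
rack side [([239.0, 343.1], 0.56)]
rail scene []
rail side []
divider_a scene [([385.1, 222.5], 0.5)]
divider_a side [([206.9, 338.2], 0.59), ([269.6, 359.3], 0.58)]
divider_b scene [([385.1, 222.5], 0.5)]
divider_b side [([206.9, 338.2], 0.59), ([269.6, 359.3], 0.58)]
divider_c scene [([385.1, 222.5], 0.5)]
divider_c side [([206.9, 338.2], 0.59), ([269.6, 359.3], 0.58)]
divider_d scene [([385.1, 222.5], 0.5)]
divider_d side [([206.9, 338.2], 0.59), ([269.6, 359.3], 0.58)]
eye_a scene [([360.3, 177.7], 0.92), ([390.3, 203.5], 0.74)]
eye_a side [([209.3, 316.1], 0.89), ([271.1, 338.6], 0.53)]
eye_b scene [([360.3, 177.7], 0.92), ([390.3, 203.5], 0.74)]
eye_b side [([209.3, 316.1], 0.89), ([271.1, 338.6], 0.53)]
eye_c scene [([360.3, 177.7], 0.92), ([390.3, 203.5], 0.74)]
eye_c side [([209.3, 316.1], 0.89), ([271.1, 338.6], 0.53)]
eye_d scene [([360.3, 177.7], 0.92), ([390.3, 203.5], 0.74)]
eye_d side [([209.3, 316.1], 0.89), ([271.1, 338.6], 0.53)]
box scene [([187.7, 268.8], 0.56)]
box side [([294.6, 183.7], 0.68)]
lid scene [([269.5, 229.2], 0.7)]
[... 407 characters left out ...]
.7], 0.63), ([226.2, 174.8], 0.62), ([201.1, 235.4], 0.6)]
peg1 scene [([338.4, 208.7], 0.86), ([308.4, 219.6], 0.69), ([286.5, 229.0], 0.65), ([362.5, 202.3], 0.63)]
peg1 side [([210.2, 212.8], 0.83), ([220.1, 197.7], 0.63), ([226.2, 174.8], 0.62), ([201.1, 235.4], 0.6)]
peg2 scene [([338.4, 208.7], 0.86), ([308.4, 219.6], 0.69), ([286.5, 229.0], 0.65), ([362.5, 202.3], 0.63)]
peg2 side [([210.2, 212.8], 0.83), ([220.1, 197.7], 0.63), ([226.2, 174.8], 0.62), ([201.1, 235.4], 0.6)]
peg3 scene [([338.4, 208.7], 0.86), ([308.4, 219.6], 0.69), ([286.5, 229.0], 0.65), ([362.5, 202.3], 0.63)]
peg3 side [([210.2, 212.8], 0.83), ([220.1, 197.7], 0.63), ([226.2, 174.8], 0.62), ([201.1, 235.4], 0.6)]
```

The scene shows two dividers, teal at (360,178) and orange at (390,203), in the rack's end slots. The blue lid is at (268,228), the box at (185,260) with its clips up, and the rail in the middle. I'll zoom in to get corners.

```bash
python3 - <<'E'
from h import *
s=cv2.imread('pics/scene0.png');d=cv2.imread('pics/side0.png')
cv2.imwrite('pics/z1.png',cv2.resize(s[195:305,130:280],None,fx=5,fy=5,interpolation=3))
cv2.imwrite('pics/z2.png',cv2.resize(s[155:275,265:415],None,fx=5,fy=5,interpolation=3))
cv2.imwrite('pics/z3.png',cv2.resize(d[130:240,240:380],None,fx=5,fy=5,interpolation=3))
cv2.imwrite('pics/z4.png',cv2.resize(d[130:380,160:300],None,fx=2.4*2/2,fy=2.4,interpolation=3))
st=state()
S=cam('scene');D=cam('side')
t=lambda a,b:print(np.round(tri([(S,a),(D,b)]),4), end=' ')
t([360.3,177.7],[271.1,338.6]);print('teal eye')
t([390.3,203.5],[209.3,316.1]);print('orange eye')
t([372.1,212],[239,343.1]);print('rack')
t([194,217.2],[350.9,206.1]);print('ramekin')
t([358,240.2],[222.2,296.6]);print('tin')
t([187.7,268.8],[294.6,183.7]);print('box')
t([269.5,229.2],[298.7,244.7]);print('lid')
for a in ([338.4,208.7],[308.4,219.6],[286.5,229]):print('peg',back(S,a,.179))
for a in ([210.2,212.8],[220.1,197.7],[226.2,174.8],[201.1,235.4]):print('pegside',back(D,a,.179))
E
```

```text
[0.4215 0.2945 0.0765] teal eye
[0.5716 0.296  0.0881] orange eye
[0.5049 0.2935 0.0048] rack
[ 0.3524 -0.2349  0.0088] ramekin
[0.5957 0.187  0.0017] tin
[ 0.5437 -0.2892 -0.0028] box
[ 0.4619 -0.0385  0.0015] lid
peg [0.64420681 0.08472484 0.179     ]
peg [ 0.65741037 -0.00073119  0.179     ]
peg [ 0.67110367 -0.06121166  0.179     ]
pegside [0.65516909 0.0764954  0.179     ]
pegside [0.65327219 0.01938826 0.179     ]
pegside [ 0.67244289 -0.06709065  0.179     ]
pegside [0.64521296 0.15133871 0.179     ]
```

View pics/z1.png

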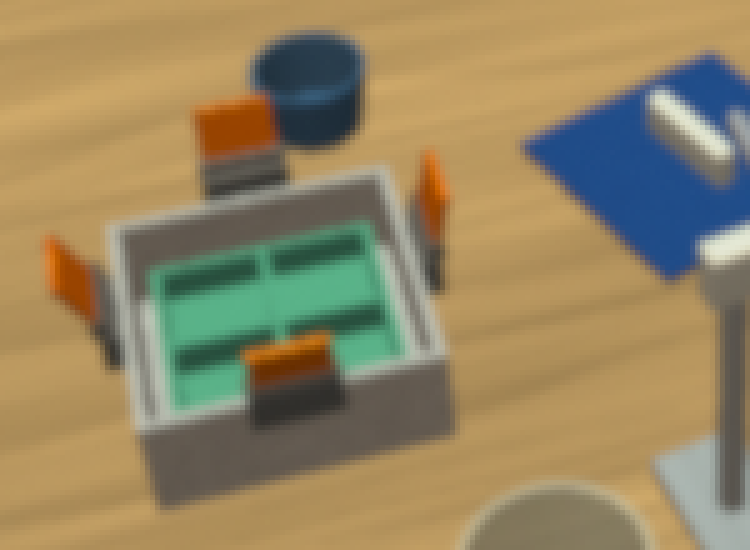

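View pics/z2.png

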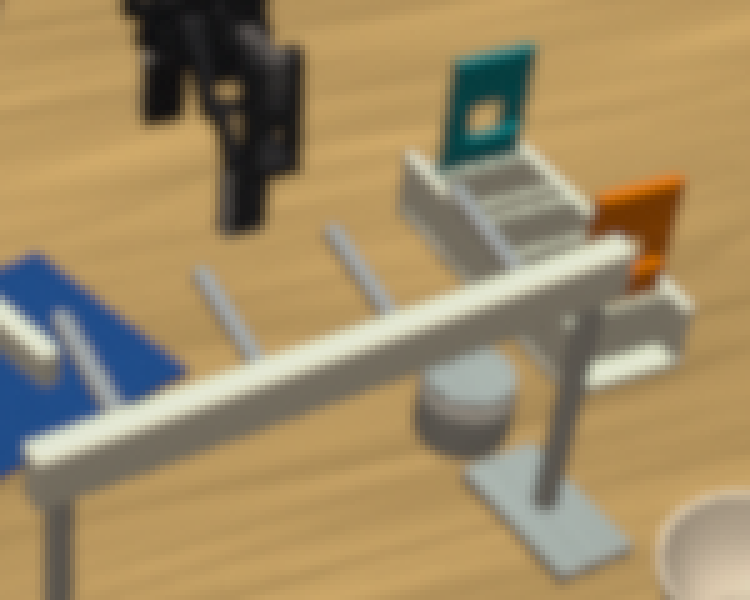

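View pics/z3.png

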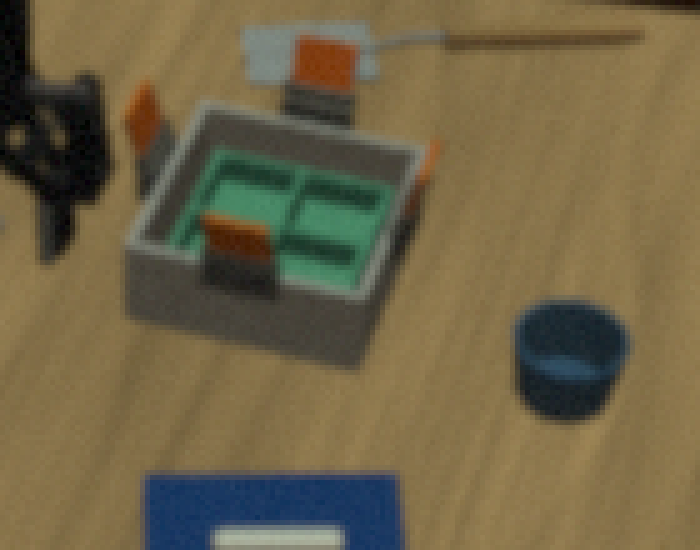

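View pics/z4.png

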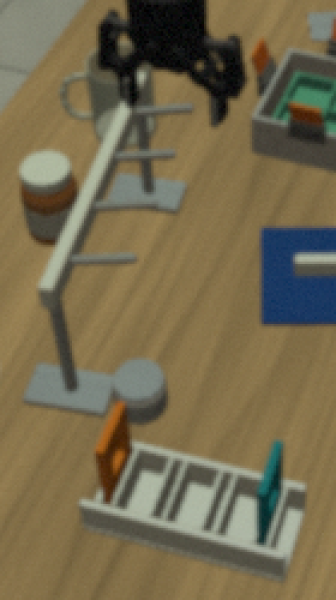

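```bash
cat > fit0.py <<'E'
from h import *
from scipy.optimize import least_squares
S=cam('scene');D=cam('side');W=cam('wrist')
def se2(p,P):
    c,s=np.cos(p[2]),np.sin(p[2]);P=np.atleast_2d(P).astype(float);return np.c_[p[0]+c*P[:,0]-s*P[:,1],p[1]+s*P[:,0]+c*P[:,1],P[:,2]]
def fit(obs,p0,name):
    f=lambda p:np.concatenate([(proj(C,se2(p,P))-np.array(px)).ravel()/wt for C,P,px,wt in obs])
    r=least_squares(f,p0,loss='soft_l1');print(name,np.round(r.x,4),'deg',np.round(np.degrees(r.x[2]),2),'res',np.round(r.fun,1).tolist());return r.x
if __name__=='__main__':
    q=.075
    cs=lambda q,z:np.array([[-q,-q,z],[-q,q,z],[q,q,z],[q,-q,z]])
    fit([(S,cs(q,.06),[(151.4,240.6),(207.6,229),(220,266.6),(157,281.4)],1),
         (D,cs(q,.06),[(325.6,160),(312,189.6),(265.4,179),(281,150.6)],1)],[.54,-.29,0],'box')
    q=.073
    fit([(W,cs(q,.014)[[0,1,2,3]],[(111,286),(54,176),(172,131),(222,249)],1),
      (W,[[-.035,0,.04],[.035,0,.04]],[(101,228),(162,209)],1)],[.46,-.04,.3],'lid')
    tip=lambda y:[-.0635,y,.187]
    ys=[-.1125,-.0375,.0375,.1125]
    fit([(W,[tip(y) for y in ys[1:]][::-1],[(268,99),(288,231),(303,340)],1),
         (S,[tip(y) for y in ys[1:]],[(265+63/5,155+313/5),(265+202/5,155+270/5),(265+333/5,155+228/5)],1),
         (D,[tip(y) for y in ys][::-1],[(160+134/2.4,130+260/2.4),(160+157/2.4,130+206/2.4),(160+172/2.4,130+154/2.4),(160+191/2.4,130+108/2.4)],1),
         ],[.69,.04,0.1],'rail')
    # rack top corners z=.048
    a=[[.1,.04,.048],[.1,-.04,.048],[-.1,-.04,.048],[-.1,.04,.048]]
    sc=[(265+690/5,155+312/5),(265+590/5,155+385/5)]
    fit([(S,[[-.1,-.04,.048],[-.1,.04,.048],[.1,.04,.048]],[(265+406/5,155+152/5),(265+528/5,155+143/5),(265+690/5,155+300/5)],1),
      (D,[[-.1,.04,.048],[-.1,-.04,.048],[.1,.04,.048]],[(160+286/2.4,130+555/2.4),(160+305/2.4,130+488/2.4),(160+80/2.4,130+502/2.4)],1)],[.5,.29,0],'rack')
E
python3 fit0.py
```

```text
box [ 0.5438 -0.2892 -0.0155] deg -0.89 res [0.2, -1.1, 0.1, -1.5, -0.4, -0.8, 0.2, -0.5, -0.2, -1.0, 0.1, -0.2, -1.4, -0.9, -0.9, -1.5]
lid [ 0.4697 -0.0374  0.3366] deg 19.28 res [0.5, 0.7, -2.8, -2.3, 0.9, -2.4, 1.8, 0.6, -0.2, 2.0, -1.3, 0.2]
rail [ 0.6992 -0.0253  0.1491] deg 8.54 res [0.3, 0.4, -0.4, -1.4, 0.5, -3.7, 0.2, 1.9, -0.1, 1.0, -0.4, 0.4, 7.6, -24.5, 5.4, -22.9, 5.8, -20.4, 4.0, -18.8]
rack [0.4968 0.296  0.0259] deg 1.48 res [-0.3, -1.1, -3.4, -4.2, 0.8, 0.7, -0.9, 2.1, 1.3, -1.4, -0.8, -0.2]
```

```bash
cat > fit1.py <<'E'
from fit0 import *
tip=lambda y:[-.0635,y,.187]
ys=[-.1125,-.0375,.0375,.1125]
so=(S,[tip(y) for y in ys],[(265+63/5,155+313/5),(265+202/5,155+270/5),(265+333/5,155+228/5),(265+455/5,155+187/5)],1)
do=(D,[tip(y) for y in ys][::-1],[(160+134/2.4,130+260/2.4),(160+157/2.4,130+206/2.4),(160+172/2.4,130+154/2.4),(160+191/2.4,130+108/2.4)],1)
so2=(S,[[0,-.165,.186],[0,.165,.186]],[(265+30/5,155+445/5),(265+620/5,155+238/5)],1)
for k in (0,1):
  w=(W,[tip(y) for y in ys[k:k+3]][::-1],[(268,99),(288,231),(303,340)],1)
  fit([w,so,do,so2],[.69,.04,0.1],'rail')
E
python3 fit1.py
```

```text
rail [0.6879 0.0485 0.1464] deg 8.39 res [0.2, 0.6, -0.9, -1.2, -0.3, -3.5, 0.0, 1.8, -0.2, 0.9, -0.5, 0.4, -0.4, 0.1, -0.4, -1.7, -1.9, -2.1, -0.8, -1.2, -1.9, -1.2, -0.8, 0.0, -0.7, -2.1]
rail [ 0.6993 -0.024   0.1519] deg 8.7 res [-0.0, -1.8, -0.3, -3.2, 0.8, -5.2, -28.6, 12.1, -27.1, 10.5, -25.8, 9.3, -24.4, 8.4, 7.5, -24.2, 5.2, -22.6, 5.6, -20.1, 3.7, -18.6, -31.6, 12.0, -24.3, 6.5]
```

The fits came out as follows:

| Thing | x (m) | y (m) | Yaw (deg) |
|---|---|---|---|
| Box | 0.544 | -0.289 | -0.9 |
| Lid | 0.470 | -0.037 | 19.3 |
| Rail | 0.688 | 0.0485 | 8.4 |
| Rack | 0.497 | 0.296 | 1.5 |

Next I'll move over the lid and turn the jaws across its handle.

```bash
python3 -m crank '[{"angular":[0,0,0.5],"delta_pos":[-0.12,-0.52,0],"gripper":1},{"angular":[0,0,0],"delta_pos":[-0.12,-0.52,0],"gripper":1},{"angular":[0,0,0],"delta_pos":[-0.12,-0.52,0],"gripper":1},{"angular":[0,0,0],"delta_pos":[-0.12,-0.52,0],"gripper":1},{"angular":[0,0,0],"delta_pos":[-0.12,-0.52,0],"gripper":1},{"angular":[0,0,0],"delta_pos":[-0.12,-0.52,0],"gripper":1},{"angular":[0,0,0],"delta_pos":[-0.12,-0.52,0],"gripper":1},{"angular":[0,0,0],"delta_pos":[-0.12,-0.52,0],"gripper":1},{"angular":[0,0,0],"delta_pos":[-0.12,-0.52,0],"gripper":1},{"angular":[0,0,0],"delta_pos":[-0.12,-0.52,0],"gripper":1}]'
python3 -m crank '[{"angular":[0,0,1],"delta_pos":[0,0,0],"gripper":1},{"angular":[0,0,1],"delta_pos":[0,0,0],"gripper":1},{"angular":[0,0,1],"delta_pos":[0,0,0],"gripper":1},{"angular":[0,0,1],"delta_pos":[0,0,0],"gripper":1},{"angular":[0,0,1],"delta_pos":[0,0,0],"gripper":1},{"angular":[0,0,1],"delta_pos":[0,0,0],"gripper":1},{"angular":[0,0,1],"delta_pos":[0,0,0],"gripper":1},{"angular":[0,0,1],"delta_pos":[0,0,0],"gripper":1},{"angular":[0,0,1],"delta_pos":[0,0,0],"gripper":1},{"angular":[0,0,1],"delta_pos":[0,0,0],"gripper":1},{"angular":[0,0,1],"delta_pos":[0,0,0],"gripper":1},{"angular":[0,0,1],"delta_pos":[0,0,0],"gripper":1}]'
python3 -m crank '[{"angular":[0,0,1],"delta_pos":[0,0,0],"gripper":1},{"angular":[0,0,0.64],"delta_pos":[0,0,0],"gripper":1},{"angular":[0,0,0],"delta_pos":[0,0,0],"gripper":1}]'
python3 - <<'E'
from h import *
save('wrist','w1')
E
```

```text
time: 3.2
tool_pos: [0.4662, -0.03, 0.2482]
tool_rot: [0.0, 0.722, 0.691, 0.0]
contact_force: [0.3, -0.2, -0.1]
gripper_width: 1.001
time: 4.7
tool_pos: [0.4667, -0.0299, 0.2482]
tool_rot: [0.0, 0.972, 0.236, 0.0]
contact_force: [-0.1, -0.6, 0.2]
gripper_width: 1.0
time: 5.08
tool_pos: [0.4669, -0.0299, 0.2482]
tool_rot: [0.0, 0.986, 0.168, 0.0]
contact_force: [0.3, 0.2, 0.1]
gripper_width: 1.0
```

View pics/w1.png

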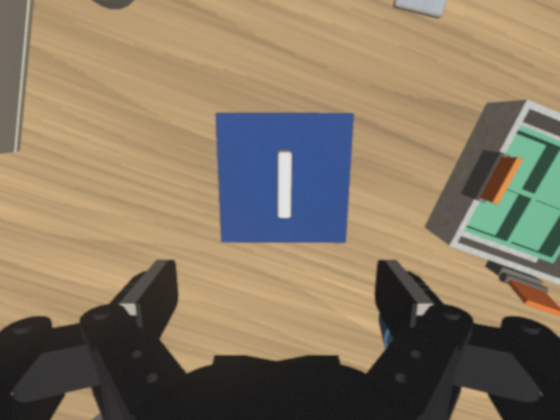

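The wrist picture shows the lid square to the image, corners (216,113) to (346,242), with the handle vertical at column 285. I'll refit it.

```bash
cat >> h.py <<'E'
def se2(p,P):
    c,s=np.cos(p[2]),np.sin(p[2]);P=np.atleast_2d(P).astype(float);return np.c_[p[0]+c*P[:,0]-s*P[:,1],p[1]+s*P[:,0]+c*P[:,1],P[:,2]]
def fit(obs,p0,name):
    from scipy.optimize import least_squares
    f=lambda p:np.concatenate([(proj(C,se2(p,P))-np.array(px)).ravel() for C,P,px in obs])
    r=least_squares(f,p0,loss='soft_l1');print(name,np.round(r.x,4),'deg',np.round(np.degrees(r.x[2]),2),'res',np.round(r.fun,1).tolist());return r.x
def cs(q,z): return np.array([[-q,-q,z],[-q,q,z],[q,q,z],[q,-q,z]])
def togo(target,yawx=None):
    "shift in tool axes, units of 3cm, and yaw turn (world, about z) in tool-z shares"
    s=state();w,x,y,z=s['tool_rot'];M=R.from_quat([x,y,z,w]).as_matrix()
    d=M.T@(np.array(target)-s['tool_pos']); print('shift m',np.round(d,4),'units',np.round(d/.03,2))
    a=np.degrees(np.arctan2(M[1,0],M[0,0])); print('tool x yaw',round(a,2), 'tilt',np.round(np.degrees(np.arccos(-M[2,2])),2), 'tool-z shares',None if yawx is None else round(-(yawx-a)/5,2))
E
python3 - <<'E'
from h import *
W=cam('wrist')
q=.073
p=fit([(W,cs(q,.014),[(346,242),(221,242),(216,113),(353,113)]),(W,[[.035,0,.04],[-.035,0,.04]],[(285,151),(285,219)])],[.47,-.03,.33],'lid')
togo([p[0],p[1],.022+.012])
E
```

```text
lid [ 0.468  -0.0387  0.3375] deg 19.34 res [0.4, 1.0, -0.0, 0.9, -1.1, -0.6, 1.4, -0.5, 0.0, 0.5, -0.5, -0.7]
shift m [-0.002   0.0086  0.2143] units [-0.07  0.29  7.14]
tool x yaw 19.34 tilt 0.01 tool-z shares None
```

```bash
python3 -m crank '[{"angular":[0,0,0],"delta_pos":[-0.07,0.29,0.5],"gripper":1},{"angular":[0,0,0],"delta_pos":[0,0,0.7],"gripper":1},{"angular":[0,0,0],"delta_pos":[0,0,0.7],"gripper":1},{"angular":[0,0,0],"delta_pos":[0,0,0.7],"gripper":1},{"angular":[0,0,0],"delta_pos":[0,0,0.7],"gripper":1},{"angular":[0,0,0],"delta_pos":[0,0,0.7],"gripper":1},{"angular":[0,0,0],"delta_pos":[0,0,0.7],"gripper":1},{"angular":[0,0,0],"delta_pos":[0,0,0.7],"gripper":1},{"angular":[0,0,0],"delta_pos":[0,0,0.7],"gripper":1},{"angular":[0,0,0],"delta_pos":[0,0,0.67],"gripper":1},{"angular":[0,0,0],"delta_pos":[0,0,0.3],"gripper":1},{"angular":[0,0,0],"delta_pos":[0,0,0],"gripper":1}]'
python3 -m crank '[{"angular":[0,0,0],"delta_pos":[0,0,0],"gripper":0},{"angular":[0,0,0],"delta_pos":[0,0,0],"gripper":0},{"angular":[0,0,0],"delta_pos":[0,0,0],"gripper":0},{"angular":[0,0,0],"delta_pos":[0,0,0],"gripper":0},{"angular":[0,0,0],"delta_pos":[0,0,0],"gripper":0},{"angular":[0,0,0],"delta_pos":[0,0,0],"gripper":0},{"angular":[0,0,0],"delta_pos":[0,0,0],"gripper":0},{"angular":[0,0,0],"delta_pos":[0,0,0],"gripper":0}]'
```

```text
time: 6.62
tool_pos: [0.4677, -0.0388, 0.0352]
tool_rot: [-0.0, 0.986, 0.168, -0.001]
contact_force: [0.2, 0.3, 0.0]
gripper_width: 1.003
time: 7.62
tool_pos: [0.469, -0.0388, 0.0367]
tool_rot: [0.0, 0.986, 0.168, 0.0]
contact_force: [-1.0, 0.6, 5.5]
gripper_width: 0.148
```

Gripped. I'll lift and turn towards the box's yaw.

```bash
python3 -m crank '[{"angular":[0,0,0],"delta_pos":[0,0,-0.3],"gripper":0},{"angular":[0,0,0],"delta_pos":[0,0,-0.6],"gripper":0},{"angular":[0,0,0],"delta_pos":[0,0,-0.6],"gripper":0},{"angular":[0,0,0],"delta_pos":[0,0,-0.6],"gripper":0},{"angular":[0,0,0],"delta_pos":[0,0,-0.6],"gripper":0},{"angular":[0,0,0],"delta_pos":[0,0,-0.6],"gripper":0},{"angular":[0,0,0],"delta_pos":[0,0,-0.6],"gripper":0},{"angular":[0,0,0.75],"delta_pos":[0,0,-0.6],"gripper":0},{"angular":[0,0,0.75],"delta_pos":[0,0,-0.5],"gripper":0},{"angular":[0,0,0.75],"delta_pos":[0,0,0],"gripper":0},{"angular":[0,0,0.75],"delta_pos":[0,0,0],"gripper":0},{"angular":[0,0,0.75],"delta_pos":[0,0,0],"gripper":0}]'
python3 -m crank '[{"angular":[0,0,0.3],"delta_pos":[0,0,0],"gripper":0},{"angular":[0,0,0],"delta_pos":[0,0,0],"gripper":0}]'
python3 - <<'E'
from h import *
save('wrist','w2')
togo([.5438-.07,-.2892+0.03,.187],-.9)
E
```

```text
time: 9.12
tool_pos: [0.4686, -0.0387, 0.1868]
tool_rot: [0.0, 1.0, 0.004, 0.0]
contact_force: [-0.3, -0.2, -2.8]
gripper_width: 0.145
time: 9.38
tool_pos: [0.4686, -0.0387, 0.1864]
tool_rot: [0.0, 1.0, -0.008, 0.0]
contact_force: [0.2, -0.8, -2.9]
gripper_width: 0.145
shift m [ 0.0087  0.2203 -0.0006] units [ 0.29  7.34 -0.02]
tool x yaw -0.91 tilt 0.01 tool-z shares -0.0
```

View pics/w2.png

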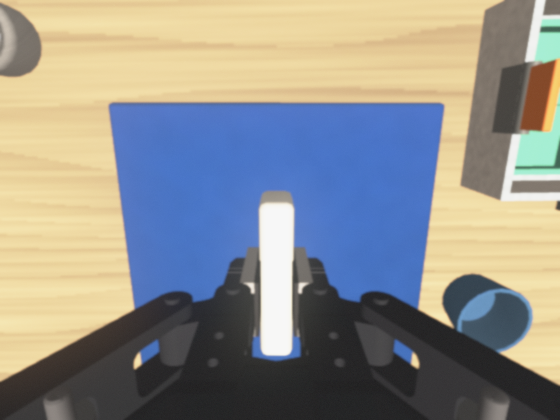

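The lid is held with its far corners at (112,103) and (443,103), and the handle end is at row 207. I'll measure how it sits in the hand and re-measure the box rim with the wrist camera from closer.

```bash
python3 - <<'E'
from h import *
W=cam('wrist');s=state();z0=s['tool_pos'][2]-.0367
fit([(W,[[.073,.073,.014+z0],[.073,-.073,.014+z0]],[(112,103),(443,103)]),(W,[[.035,0.007,.04+z0],[.035,-.007,.04+z0],[-.035,.007,z0+.04],[-.035,-.007,z0+.04]],[(260,207),(293,207),(263,355),(292,355)])],[.47,-.04,0],'lid')
print(s['tool_pos'])
E
python3 -m crank '[{"angular":[0,0,0],"delta_pos":[0.3,0.44,0],"gripper":0},{"angular":[0,0,0],"delta_pos":[0,0.7,0],"gripper":0},{"angular":[0,0,0],"delta_pos":[0,0.7,0],"gripper":0},{"angular":[0,0,0],"delta_pos":[0,0.7,0],"gripper":0},{"angular":[0,0,0],"delta_pos":[0,0.7,0],"gripper":0},{"angular":[0,0,0],"delta_pos":[0,0.5,0],"gripper":0},{"angular":[0,0,0],"delta_pos":[0,0,0],"gripper":0},{"angular":[0,0,0],"delta_pos":[0,0,0],"gripper":0}]'
python3 - <<'E'
from h import *
save('wrist','w3')
E
```

```text
lid [ 0.4673 -0.0392 -0.0148] deg -0.85 res [-4.9, 0.5, 3.8, 0.3, -1.1, -2.7, 2.3, -2.8, -1.8, 2.9, 0.9, 2.9]
[ 0.46859276 -0.03875354  0.18639842]
time: 10.42
tool_pos: [0.4758, -0.1508, 0.1861]
tool_rot: [-0.0, 1.0, -0.008, -0.0]
contact_force: [-0.1, 1.0, -2.9]
gripper_width: 0.145
```

View pics/w3.png

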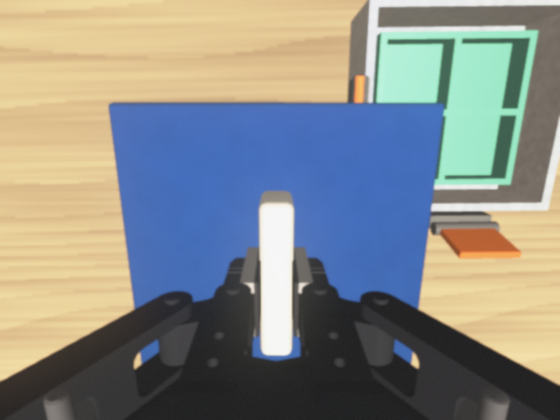

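```bash
python3 - <<'E'
from h import *
W=cam('wrist')
print(proj(W,se2([.5438,-.2892,-.0155],cs(.075,.06))))
print(proj(W,se2([.5438,-.2892,-.0155],cs(.069,.06))))
f=cv2.imread('pics/w3.png');cv2.imwrite('pics/z5.png',cv2.resize(f[0:270,340:560],None,fx=2.2,fy=2.2,interpolation=3))
E
```

```text
[[544.22198394 209.89677166]
 [354.88032592 209.88670314]
 [368.99524561  -4.99151674]
 [592.25818695  -5.05129208]]
[[538.23943849 202.56011194]
 [362.9799973  202.55271201]
 [377.19843958   5.06842234]
 [581.13887635   5.01688495]]
```

View pics/z5.png

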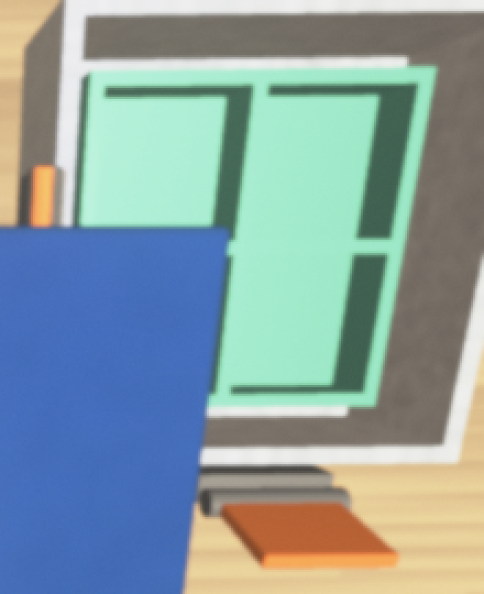

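```bash
python3 - <<'E'
from h import *
togo([.5442,-.2903,.105],-.9)
E
```

```text
shift m [0.0707 0.1386 0.081 ] units [2.36 4.62 2.7 ]
tool x yaw -0.92 tilt 0.02 tool-z shares -0.0
```

```bash
python3 -m crank '[{"angular":[0,0,0],"delta_pos":[0.34,0.66,0],"gripper":0},{"angular":[0,0,0],"delta_pos":[0.34,0.66,0],"gripper":0},{"angular":[0,0,0],"delta_pos":[0.34,0.66,0],"gripper":0},{"angular":[0,0,0],"delta_pos":[0.34,0.66,0],"gripper":0},{"angular":[0,0,0],"delta_pos":[0.34,0.66,0],"gripper":0},{"angular":[0,0,0],"delta_pos":[0.34,0.66,0],"gripper":0},{"angular":[0,0,0],"delta_pos":[0.32,0.66,0],"gripper":0},{"angular":[0,0,0],"delta_pos":[0,0,0],"gripper":0},{"angular":[0,0,0],"delta_pos":[0,0,0.4],"gripper":0},{"angular":[0,0,0],"delta_pos":[0,0,0.6],"gripper":0},{"angular":[0,0,0],"delta_pos":[0,0,0.5],"gripper":0},{"angular":[0,0,0],"delta_pos":[0,0,0],"gripper":0}]'
python3 - <<'E'
from h import *
togo([.5442,-.2903,.105],-.9)
a=save('side','s4');b=save('scene','c4')
a=cv2.resize(a[100:220,220:380],(800,600),interpolation=3)[:,:,::-1];cv2.imwrite('pics/z6.png',a)
b=cv2.resize(b[190:310,120:280],(800,600),interpolation=3)[:,:,::-1];cv2.imwrite('pics/z7.png',b)
E
```

```text
time: 11.98
tool_pos: [0.5427, -0.2895, 0.1382]
tool_rot: [-0.001, 1.0, -0.008, -0.002]
contact_force: [-0.2, 0.0, -2.6]
gripper_width: 0.145
shift m [0.0016 0.0008 0.0332] units [0.05 0.03 1.11]
tool x yaw -0.93 tilt 0.3 tool-z shares -0.01
```

View pics/z6.png

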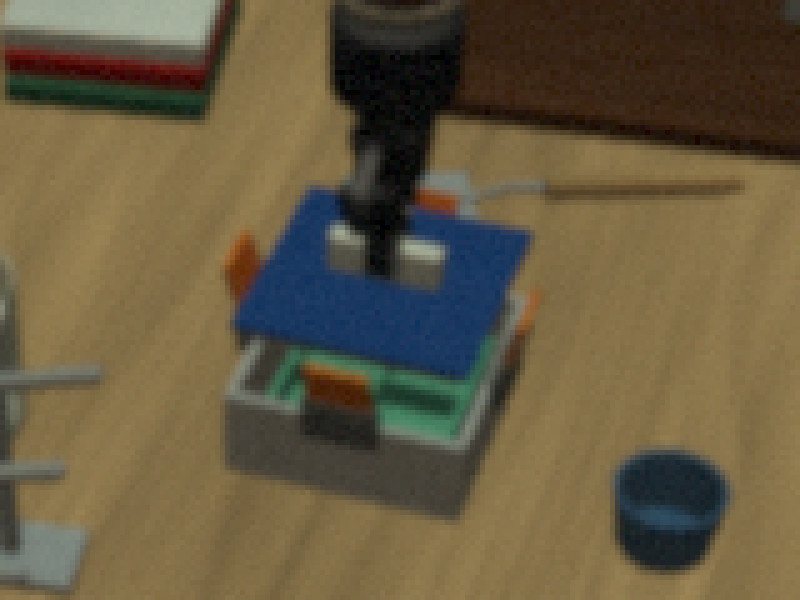

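View pics/z7.png

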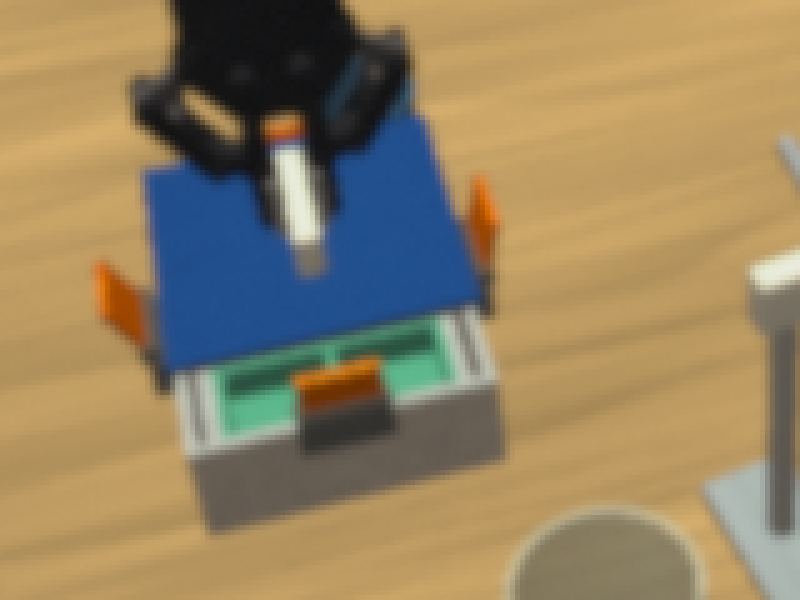

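The lid hangs level over the open box, clear of all four clips. I'll fit its offset from the box with the same cameras I used for the box.

```bash
python3 - <<'E'
from h import *
S=cam('scene');D=cam('side');q=.073
for z in (.113,.1155,.118):
  fit([(S,cs(q,z),[(149,224.4),(205,213),(216.4,250),(154,263.6)]),(D,cs(q,z),[(326.4,146.6),(314,175.4),(267,164.6),(281.6,137.6)])],[.54,-.29,0],z)
print(state()['tool_pos'])
E
```

```text
0.113 [ 0.5406 -0.2882 -0.015 ] deg -0.86 res [-0.4, -0.4, 0.1, -0.5, 0.4, -0.8, -0.1, 0.1, 0.5, -0.6, -0.3, 0.1, -1.4, -0.1, -0.0, -1.2]
0.1155 [ 0.5414 -0.2878 -0.0143] deg -0.82 res [-0.4, -1.0, 0.2, -1.1, 0.6, -1.4, -0.0, -0.4, 0.2, -1.3, -0.5, -0.6, -1.7, -0.7, -0.3, -1.8]
0.118 [ 0.542  -0.2874 -0.0137] deg -0.78 res [-0.4, -1.6, 0.3, -1.8, 0.7, -2.0, -0.0, -1.1, 0.1, -1.9, -0.7, -1.2, -1.9, -1.3, -0.5, -2.4]
[ 0.54408953 -0.29065387  0.1408249 ]
```

```bash
python3 -m crank '[{"angular":[0,0,0],"delta_pos":[0.03,0.02,0.3],"gripper":0},{"angular":[0,0,0],"delta_pos":[0,0,0.3],"gripper":0},{"angular":[0,0,0],"delta_pos":[0,0,0.3],"gripper":0},{"angular":[0,0,0],"delta_pos":[0,0,0.2],"gripper":0},{"angular":[0,0,0],"delta_pos":[0,0,0.1],"gripper":0},{"angular":[0,0,0],"delta_pos":[0,0,0],"gripper":0},{"angular":[0,0,0],"delta_pos":[0,0,0],"gripper":0}]'
python3 -m crank '[{"angular":[0,0,0],"delta_pos":[0,0,0.1],"gripper":0},{"angular":[0,0,0],"delta_pos":[0,0,0.1],"gripper":0},{"angular":[0,0,0],"delta_pos":[0,0,0.1],"gripper":0},{"angular":[0,0,0],"delta_pos":[0,0,0.1],"gripper":0},{"angular":[0,0,0],"delta_pos":[0,0,0],"gripper":0},{"angular":[0,0,0],"delta_pos":[0,0,0],"gripper":0}]'
```

```text
time: 12.95
tool_pos: [0.5454, -0.2916, 0.1056]
tool_rot: [0.0, 1.0, -0.008, 0.0]
contact_force: [-0.5, 0.1, -2.4]
gripper_width: 0.15
time: 13.7
tool_pos: [0.5451, -0.2915, 0.0932]
tool_rot: [0.0, 1.0, -0.008, 0.0]
contact_force: [0.4, 0.0, -2.8]
gripper_width: 0.147
```

```bash
python3 -m crank '[{"angular":[0,0,0],"delta_pos":[0,0,0.08],"gripper":0},{"angular":[0,0,0],"delta_pos":[0,0,0.07],"gripper":0},{"angular":[0,0,0],"delta_pos":[0,0,0],"gripper":0},{"angular":[0,0,0],"delta_pos":[0,0,0],"gripper":0}]'
```

```text
time: 14.2
tool_pos: [0.5452, -0.2915, 0.0888]
tool_rot: [0.0, 1.0, -0.008, 0.0]
contact_force: [-0.3, -0.2, -1.4]
gripper_width: 0.147
```

Contact is beginning at the expected height. I'll go slightly lower, then release.

```bash
python3 -m crank '[{"angular":[0,0,0],"delta_pos":[0,0,0.03],"gripper":0},{"angular":[0,0,0],"delta_pos":[0,0,0],"gripper":0},{"angular":[0,0,0],"delta_pos":[0,0,0],"gripper":0.4},{"angular":[0,0,0],"delta_pos":[0,0,0],"gripper":0.4},{"angular":[0,0,0],"delta_pos":[0,0,0],"gripper":0.4},{"angular":[0,0,0],"delta_pos":[0,0,0],"gripper":0.4}]'
python3 -m crank '[{"angular":[0,0,0],"delta_pos":[0,0,-0.3],"gripper":0.4},{"angular":[0,0,0],"delta_pos":[0,0,-0.6],"gripper":0.4},{"angular":[0,0,0],"delta_pos":[0,0,-0.8],"gripper":0.4},{"angular":[0,0,0],"delta_pos":[0,0,-0.8],"gripper":0.4},{"angular":[0,0,0],"delta_pos":[0,0,-0.8],"gripper":0.4},{"angular":[0,0,0],"delta_pos":[0,0,-0.8],"gripper":0.4},{"angular":[0,0,0],"delta_pos":[-0.5,0,-0.8],"gripper":0},{"angular":[0,0,0],"delta_pos":[-0.5,0,-0.6],"gripper":0},{"angular":[0,0,0],"delta_pos":[-0.5,0,0],"gripper":0},{"angular":[0,0,0],"delta_pos":[0,0,0],"gripper":0}]'
python3 - <<'E'
from h import *
save('wrist','w5');b=save('scene','c5');save('side','s5')
b=cv2.resize(b[190:310,120:280],(800,600),interpolation=3)[:,:,::-1];cv2.imwrite('pics/z8.png',b)
E
```

```text
time: 14.95
tool_pos: [0.5451, -0.2915, 0.0877]
tool_rot: [-0.0, 1.0, -0.008, -0.0]
contact_force: [-0.6, 0.3, -0.7]
gripper_width: 0.398
time: 16.2
tool_pos: [0.4993, -0.2906, 0.2529]
tool_rot: [0.0, 1.0, -0.009, 0.0]
contact_force: [-0.7, 0.0, -0.5]
gripper_width: -0.001
```

View pics/w5.png

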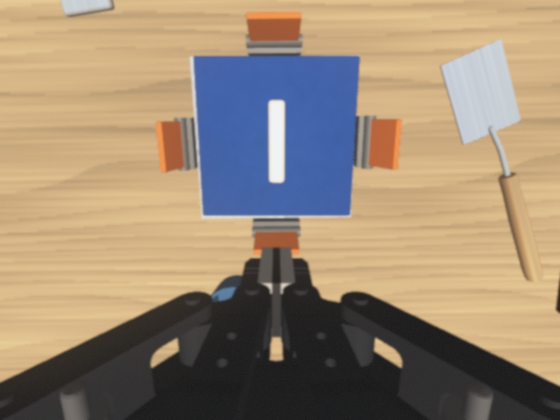

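View pics/z8.png

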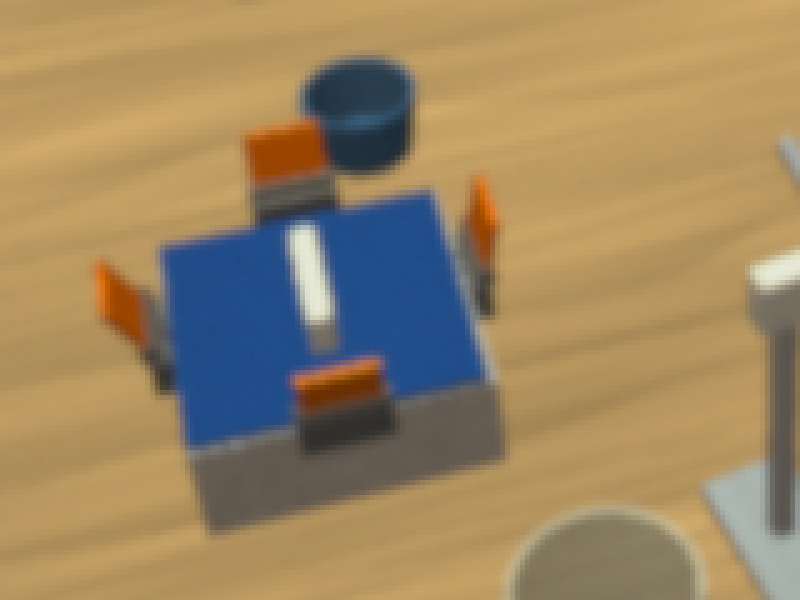

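The lid is flush on the box, with a white rim sliver visible on the left side only, at about column 197. I'll measure its centre and work out the clip targets.

```bash
python3 - <<'E'
from h import *
W=cam('wrist');S=cam('scene');D=cam('side')
# lid top z=.066
p=fit([(W,cs(.073,.066),[(350,215),(204,216),(194,57),(359,57)])],[.54,-.29,0],'lid w')
c=lambda x,y:(120+x/5,190+y/5)
p2=fit([(S,cs(.073,.066),[c(162,247),c(435,191),c(484,378),c(190,445)])],[.54,-.29,0],'lid scene')
p=[.544,-.290,-.0155]
for n,o in (('clip2',[-.13,0,.112]),('clip0',[.13,0,.112]),('clip1',[0,.13,.112]),('clip3',[0,-.13,.112])):
  t=se2(p,[o])[0];print(n,np.round(t,4));togo(t)
E
```

```text
lid w [ 0.5438 -0.2917 -0.0142] deg -0.81 res [0.9, 2.0, -1.1, 1.3, -1.4, -0.5, 1.7, -0.9]
lid scene [ 0.5481 -0.2902 -0.0283] deg -1.62 res [-0.3, -0.4, 0.3, -0.5, 1.3, -0.1, -1.2, 0.7]
clip2 [ 0.414 -0.288  0.112]
shift m [-0.0858 -0.0009  0.1399] units [-2.86 -0.03  4.66]
tool x yaw -0.95 tilt 0.08 tool-z shares None
clip0 [ 0.674 -0.292  0.112]
shift m [ 0.1742 -0.0012  0.1396] units [ 5.81 -0.04  4.65]
tool x yaw -0.95 tilt 0.08 tool-z shares None
clip1 [ 0.546 -0.16   0.112]
shift m [ 0.044  -0.131   0.1399] units [ 1.47 -4.37  4.66]
tool x yaw -0.95 tilt 0.08 tool-z shares None
clip3 [ 0.542 -0.42   0.112]
shift m [0.0443 0.129  0.1396] units [1.48 4.3  4.65]
tool x yaw -0.95 tilt 0.08 tool-z shares None
```

```bash
python3 -m crank '[{"angular":[0,0,0],"delta_pos":[-0.72,0,0],"gripper":0},{"angular":[0,0,0],"delta_pos":[-0.72,0,0],"gripper":0},{"angular":[0,0,0],"delta_pos":[-0.72,0,0],"gripper":0},{"angular":[0,0,0],"delta_pos":[-0.7,0,0],"gripper":0},{"angular":[0,0,0],"delta_pos":[0,0,0.66],"gripper":0},{"angular":[0,0,0],"delta_pos":[0,0,0.8],"gripper":0},{"angular":[0,0,0],"delta_pos":[0,0,0.8],"gripper":0},{"angular":[0,0,0],"delta_pos":[0,0,0.8],"gripper":0},{"angular":[0,0,0],"delta_pos":[0,0,0.8],"gripper":0},{"angular":[0,0,0],"delta_pos":[0,0,0.8],"gripper":0},{"angular":[0,0,0],"delta_pos":[0,0,0],"gripper":0},{"angular":[0,0,0],"delta_pos":[0,0,0],"gripper":0}]'
python3 - <<'E'
from h import *
b=save('side','s6')
b=cv2.resize(b[100:220,220:380],(800,600),interpolation=3)[:,:,::-1];cv2.imwrite('pics/z9.png',b)
E
```

```text
time: 17.85
tool_pos: [0.4148, -0.2893, 0.1129]
tool_rot: [-0.0, 1.0, -0.008, -0.0]
contact_force: [-0.7, -0.4, 0.5]
gripper_width: 0.0
```

View pics/z9.png

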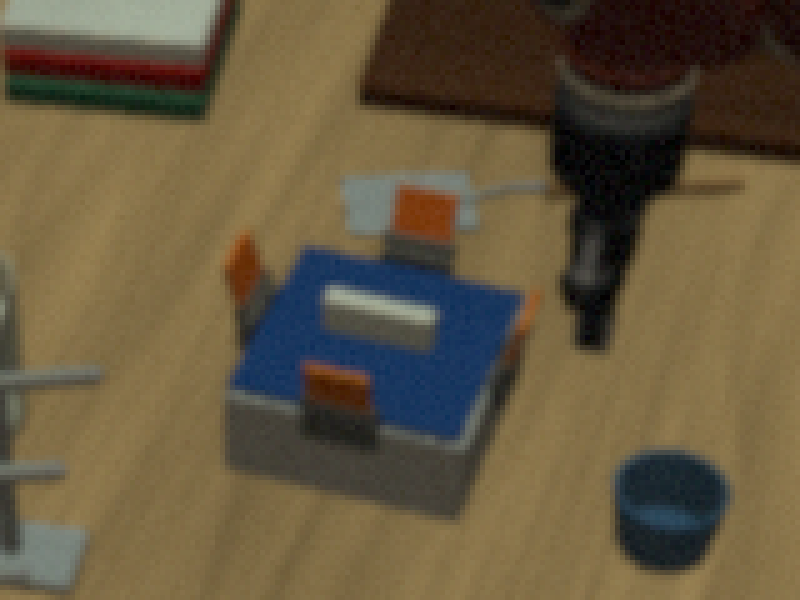

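The fingers stand outside the -x clip, around (590,330) in the zoom. I'll sweep it inward and press it down.

```bash
python3 -m crank '[{"angular":[0,0,0],"delta_pos":[0.4,0,0],"gripper":0},{"angular":[0,0,0],"delta_pos":[0.4,0,0],"gripper":0},{"angular":[0,0,0],"delta_pos":[0.4,0,0],"gripper":0},{"angular":[0,0,0],"delta_pos":[0.4,0,0],"gripper":0},{"angular":[0,0,0],"delta_pos":[0.4,0,0],"gripper":0},{"angular":[0,0,0],"delta_pos":[0.4,0,0],"gripper":0},{"angular":[0,0,0],"delta_pos":[0,0,0],"gripper":0},{"angular":[0,0,0],"delta_pos":[0,0,0.15],"gripper":0},{"angular":[0,0,0],"delta_pos":[0,0,0.15],"gripper":0},{"angular":[0,0,0],"delta_pos":[0,0,0.15],"gripper":0},{"angular":[0,0,0],"delta_pos":[0,0,0.05],"gripper":0},{"angular":[0,0,0],"delta_pos":[0,0,0],"gripper":0}]'
python3 - <<'E'
from h import *
b=save('side','s7')
b=cv2.resize(b[100:220,220:380],(800,600),interpolation=3)[:,:,::-1];cv2.imwrite('pics/z10.png',b)
E
```

```text
time: 19.4
tool_pos: [0.486, -0.2904, 0.0985]
tool_rot: [-0.0, 1.0, -0.008, -0.0]
contact_force: [-2.5, 0.7, 4.7]
gripper_width: -0.001
```

View pics/z10.png

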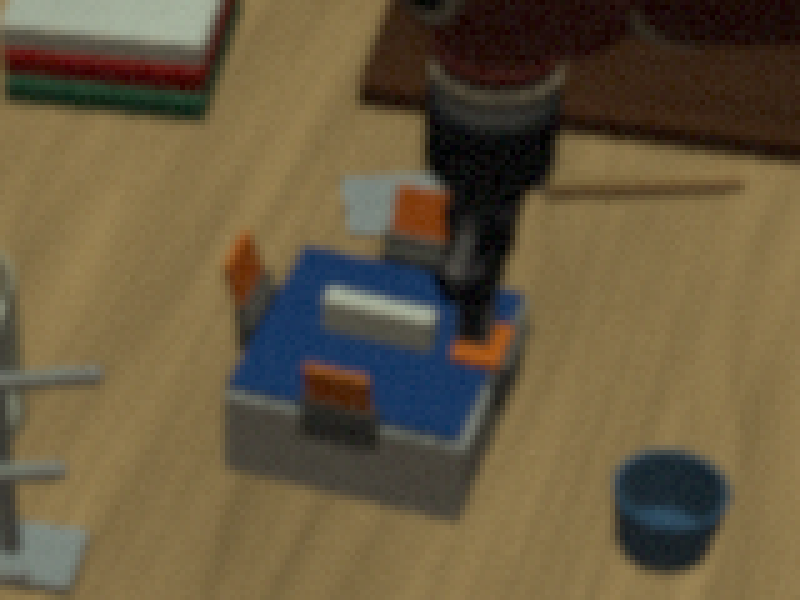

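```bash
python3 -m crank '[{"angular":[0,0,0],"delta_pos":[0,0,-0.8],"gripper":0},{"angular":[0,0,0],"delta_pos":[0,0,-0.8],"gripper":0},{"angular":[0,0,0],"delta_pos":[0,0,-0.8],"gripper":0},{"angular":[0,0,0],"delta_pos":[0.32,0.72,0],"gripper":0},{"angular":[0,0,0],"delta_pos":[0.32,0.72,0],"gripper":0},{"angular":[0,0,0],"delta_pos":[0.32,0.72,0],"gripper":0},{"angular":[0,0,0],"delta_pos":[0.32,0.72,0],"gripper":0},{"angular":[0,0,0],"delta_pos":[0.32,0.72,0],"gripper":0},{"angular":[0,0,0],"delta_pos":[0.32,0.72,0],"gripper":0},{"angular":[0,0,0],"delta_pos":[0,0.1,0],"gripper":0},{"angular":[0,0,0],"delta_pos":[0,0,0],"gripper":0}]'
python3 - <<'E'
from h import *
togo([.542,-.42,.113],-.9)
E
```

```text
time: 20.82
tool_pos: [0.5413, -0.4236, 0.1693]
tool_rot: [-0.001, 1.0, -0.008, -0.0]
contact_force: [0.1, -0.9, -0.5]
gripper_width: -0.0
shift m [ 0.0007 -0.0035  0.0563] units [ 0.02 -0.12  1.88]
tool x yaw -0.96 tilt 0.08 tool-z shares -0.01
```

```bash
python3 -m crank '[{"angular":[0,0,0],"delta_pos":[0,0,0.6],"gripper":0},{"angular":[0,0,0],"delta_pos":[0,0,0.6],"gripper":0},{"angular":[0,0,0],"delta_pos":[0,0,0.68],"gripper":0},{"angular":[0,0,0],"delta_pos":[0,0,0],"gripper":0}]'
python3 -m crank '[{"angular":[0,0,0],"delta_pos":[0,-0.4,0],"gripper":0},{"angular":[0,0,0],"delta_pos":[0,-0.4,0],"gripper":0},{"angular":[0,0,0],"delta_pos":[0,-0.4,0],"gripper":0},{"angular":[0,0,0],"delta_pos":[0,-0.4,0],"gripper":0},{"angular":[0,0,0],"delta_pos":[0,-0.4,0],"gripper":0},{"angular":[0,0,0],"delta_pos":[0,-0.4,0],"gripper":0},{"angular":[0,0,0],"delta_pos":[0,0,0],"gripper":0},{"angular":[0,0,0],"delta_pos":[0,0,0.15],"gripper":0},{"angular":[0,0,0],"delta_pos":[0,0,0.15],"gripper":0},{"angular":[0,0,0],"delta_pos":[0,0,0.15],"gripper":0},{"angular":[0,0,0],"delta_pos":[0,0,0.05],"gripper":0},{"angular":[0,0,0],"delta_pos":[0,0,0],"gripper":0}]'
python3 - <<'E'
from h import *
b=save('scene','c7')
b=cv2.resize(b[190:310,120:280],(800,600),interpolation=3)[:,:,::-1];cv2.imwrite('pics/z11.png',b)
E
```

```text
time: 21.32
tool_pos: [0.5401, -0.4223, 0.1096]
tool_rot: [-0.002, 1.0, -0.008, -0.002]
contact_force: [0.1, 0.8, -0.9]
gripper_width: 0.004
time: 22.82
tool_pos: [0.5428, -0.3522, 0.0986]
tool_rot: [0.0, 1.0, -0.008, -0.0]
contact_force: [-1.1, 1.0, 0.5]
gripper_width: -0.002
```

View pics/z11.png

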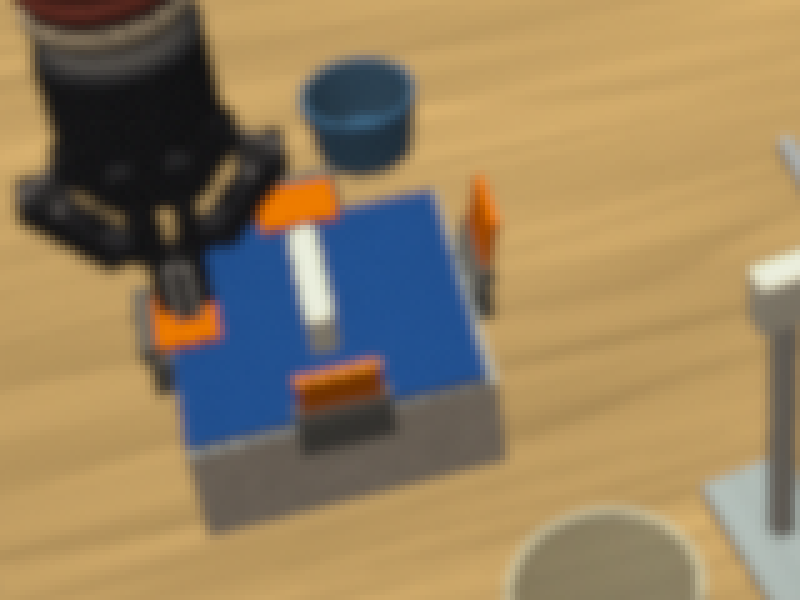

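Clip 3 is nearly flat, so I'll press slightly more and then go to clip 0.

```bash
python3 -m crank '[{"angular":[0,0,0],"delta_pos":[0,0,0.06],"gripper":0},{"angular":[0,0,0],"delta_pos":[0,0,0],"gripper":0}]'
python3 -m crank '[{"angular":[0,0,0],"delta_pos":[0,0,-0.8],"gripper":0},{"angular":[0,0,0],"delta_pos":[0,0,-0.8],"gripper":0},{"angular":[0,0,0],"delta_pos":[0,0,-0.86],"gripper":0},{"angular":[0,0,0],"delta_pos":[0.72,-0.33,0],"gripper":0},{"angular":[0,0,0],"delta_pos":[0.72,-0.33,0],"gripper":0},{"angular":[0,0,0],"delta_pos":[0.72,-0.33,0],"gripper":0},{"angular":[0,0,0],"delta_pos":[0.72,-0.33,0],"gripper":0},{"angular":[0,0,0],"delta_pos":[0.72,-0.33,0],"gripper":0},{"angular":[0,0,0],"delta_pos":[0.72,-0.33,0],"gripper":0},{"angular":[0,0,0],"delta_pos":[0,0,0],"gripper":0},{"angular":[0,0,0],"delta_pos":[0,0,0],"gripper":0}]'
python3 - <<'E'
from h import *
togo([.674,-.292,.113],-.9)
E
```

```text
time: 23.12
tool_pos: [0.5429, -0.3522, 0.0984]
tool_rot: [0.0, 1.0, -0.008, -0.0]
contact_force: [-4.8, 2.3, 8.8]
gripper_width: 0.0
time: 24.5
tool_pos: [0.6732, -0.2941, 0.1689]
tool_rot: [-0.0, 1.0, -0.008, -0.001]
contact_force: [0.6, -0.1, -0.5]
gripper_width: 0.005
shift m [ 0.0009 -0.0021  0.0559] units [ 0.03 -0.07  1.86]
tool x yaw -0.91 tilt 0.14 tool-z shares -0.0
```

```bash
python3 -m crank '[{"angular":[0,0,0],"delta_pos":[0.03,-0.07,0.6],"gripper":0},{"angular":[0,0,0],"delta_pos":[0,0,0.6],"gripper":0},{"angular":[0,0,0],"delta_pos":[0,0,0.66],"gripper":0},{"angular":[0,0,0],"delta_pos":[0,0,0],"gripper":0}]'
python3 -m crank '[{"angular":[0,0,0],"delta_pos":[-0.4,0,0],"gripper":0},{"angular":[0,0,0],"delta_pos":[-0.4,0,0],"gripper":0},{"angular":[0,0,0],"delta_pos":[-0.4,0,0],"gripper":0},{"angular":[0,0,0],"delta_pos":[-0.4,0,0],"gripper":0},{"angular":[0,0,0],"delta_pos":[-0.4,0,0],"gripper":0},{"angular":[0,0,0],"delta_pos":[-0.4,0,0],"gripper":0},{"angular":[0,0,0],"delta_pos":[0,0,0],"gripper":0},{"angular":[0,0,0],"delta_pos":[0,0,0.15],"gripper":0},{"angular":[0,0,0],"delta_pos":[0,0,0.15],"gripper":0},{"angular":[0,0,0],"delta_pos":[0,0,0.15],"gripper":0},{"angular":[0,0,0],"delta_pos":[0,0,0.08],"gripper":0},{"angular":[0,0,0],"delta_pos":[0,0,0],"gripper":0}]'
python3 - <<'E'
from h import *
b=save('scene','c8')
b=cv2.resize(b[190:310,120:280],(800,600),interpolation=3)[:,:,::-1];cv2.imwrite('pics/z12.png',b)
E
```

```text
time: 25.0
tool_pos: [0.6724, -0.2919, 0.1107]
tool_rot: [-0.001, 1.0, -0.008, -0.003]
contact_force: [-0.1, 0.2, 0.2]
gripper_width: 0.003
time: 26.5
tool_pos: [0.6026, -0.2915, 0.0987]
tool_rot: [-0.0, 1.0, -0.008, 0.0]
contact_force: [-0.3, 0.6, 0.8]
gripper_width: -0.001
```

View pics/z12.png

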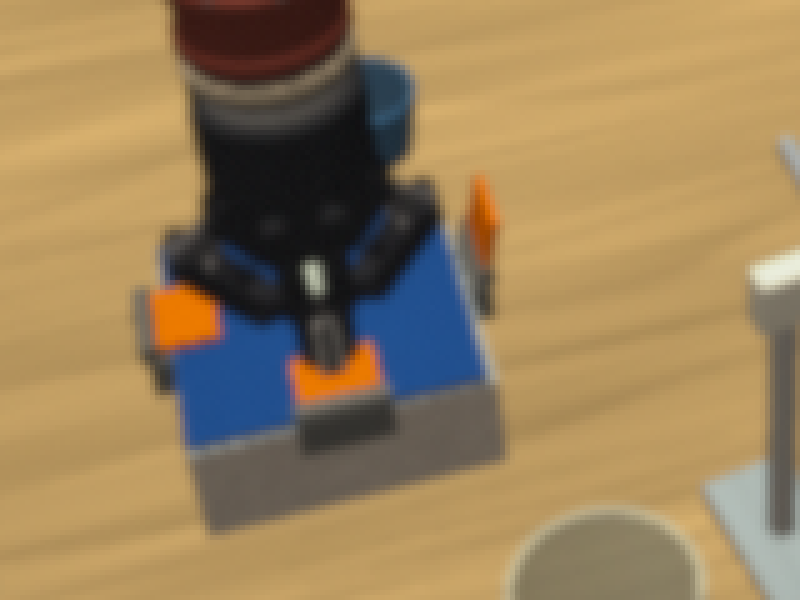

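```bash
python3 -m crank '[{"angular":[0,0,0],"delta_pos":[0,0,0.06],"gripper":0},{"angular":[0,0,0],"delta_pos":[0,0,0],"gripper":0}]'
python3 -m crank '[{"angular":[0,0,0],"delta_pos":[0,0,-0.8],"gripper":0},{"angular":[0,0,0],"delta_pos":[0,0,-0.8],"gripper":0},{"angular":[0,0,0],"delta_pos":[0,0,-0.86],"gripper":0},{"angular":[0,0,0],"delta_pos":[-0.32,-0.72,0],"gripper":0},{"angular":[0,0,0],"delta_pos":[-0.32,-0.72,0],"gripper":0},{"angular":[0,0,0],"delta_pos":[-0.32,-0.72,0],"gripper":0},{"angular":[0,0,0],"delta_pos":[-0.32,-0.72,0],"gripper":0},{"angular":[0,0,0],"delta_pos":[-0.32,-0.72,0],"gripper":0},{"angular":[0,0,0],"delta_pos":[-0.32,-0.72,0],"gripper":0},{"angular":[0,0,0],"delta_pos":[0,0,0],"gripper":0},{"angular":[0,0,0],"delta_pos":[0,0,0],"gripper":0}]'
python3 - <<'E'
from h import *
togo([.546,-.16,.113],-.9)
E
```

```text
time: 26.8
tool_pos: [0.6027, -0.2916, 0.0985]
tool_rot: [0.0, 1.0, -0.008, 0.0]
contact_force: [-3.2, 2.2, 5.7]
gripper_width: 0.001
time: 28.18
tool_pos: [0.5472, -0.1612, 0.1711]
tool_rot: [0.0, 1.0, -0.008, 0.0]
contact_force: [-0.0, 0.9, 0.7]
gripper_width: 0.0
shift m [-0.0012 -0.0012  0.0581] units [-0.04 -0.04  1.94]
tool x yaw -0.94 tilt 0.04 tool-z shares -0.01
```

```bash
python3 -m crank '[{"angular":[0,0,0],"delta_pos":[-0.04,-0.04,0.6],"gripper":0},{"angular":[0,0,0],"delta_pos":[0,0,0.6],"gripper":0},{"angular":[0,0,0],"delta_pos":[0,0,0.72],"gripper":0},{"angular":[0,0,0],"delta_pos":[0,0,0],"gripper":0}]'
python3 -m crank '[{"angular":[0,0,0],"delta_pos":[0,0.4,0],"gripper":0},{"angular":[0,0,0],"delta_pos":[0,0.4,0],"gripper":0},{"angular":[0,0,0],"delta_pos":[0,0.4,0],"gripper":0},{"angular":[0,0,0],"delta_pos":[0,0.4,0],"gripper":0},{"angular":[0,0,0],"delta_pos":[0,0.4,0],"gripper":0},{"angular":[0,0,0],"delta_pos":[0,0.35,0],"gripper":0},{"angular":[0,0,0],"delta_pos":[0,0,0],"gripper":0},{"angular":[0,0,0],"delta_pos":[0,0,0.15],"gripper":0},{"angular":[0,0,0],"delta_pos":[0,0,0.15],"gripper":0},{"angular":[0,0,0],"delta_pos":[0,0,0.15],"gripper":0},{"angular":[0,0,0],"delta_pos":[0,0,0.08],"gripper":0},{"angular":[0,0,0],"delta_pos":[0,0,0],"gripper":0}]'
python3 -m crank '[{"angular":[0,0,0],"delta_pos":[0,0,0.05],"gripper":0},{"angular":[0,0,0],"delta_pos":[0,0,0],"gripper":0}]'
python3 -m crank '[{"angular":[0,0,0],"delta_pos":[0,0,-0.8],"gripper":0},{"angular":[0,0,0],"delta_pos":[0,0,-0.8],"gripper":0},{"angular":[0,0,0],"delta_pos":[0,0,-0.86],"gripper":0},{"angular":[0,0,0],"delta_pos":[-0.8,-0.6,-0.8],"gripper":0.5},{"angular":[0,0,0],"delta_pos":[-0.8,-0.6,-0.8],"gripper":0.5},{"angular":[0,0,0],"delta_pos":[-0.8,-0.6,-0.8],"gripper":0.5},{"angular":[0,0,0],"delta_pos":[0,-0.9,0],"gripper":0.5},{"angular":[0,0,0],"delta_pos":[0,-0.9,0],"gripper":0.5},{"angular":[0,0,0],"delta_pos":[0,-0.9,0],"gripper":0.5},{"angular":[0,0,0],"delta_pos":[0,0,0],"gripper":0.5}]'
python3 - <<'E'
from h import *
b=save('scene','c9');a=save('side','s9')
b=cv2.resize(b[190:310,120:280],(600,450),interpolation=3)[:,:,::-1];cv2.imwrite('pics/z13.png',b)
b=cv2.resize(a[100:220,220:380],(600,450),interpolation=3)[:,:,::-1];cv2.imwrite('pics/z14.png',b)
E
```

```text
time: 28.68
tool_pos: [0.5436, -0.1591, 0.1094]
tool_rot: [-0.001, 1.0, -0.009, -0.003]
contact_force: [-0.7, 0.4, 0.5]
gripper_width: -0.004
time: 30.18
tool_pos: [0.5446, -0.2299, 0.0984]
tool_rot: [-0.0, 1.0, -0.008, -0.001]
contact_force: [-3.0, 0.5, 7.8]
gripper_width: -0.003
time: 30.42
tool_pos: [0.5446, -0.23, 0.0983]
tool_rot: [-0.0, 1.0, -0.008, -0.001]
contact_force: [-7.2, 3.0, 14.0]
gripper_width: -0.004
time: 31.68
tool_pos: [0.4747, -0.0927, 0.2414]
tool_rot: [-0.0, 1.0, -0.007, -0.0]
contact_force: [0.8, -0.6, 0.1]
gripper_width: 0.5
```

View pics/z13.png

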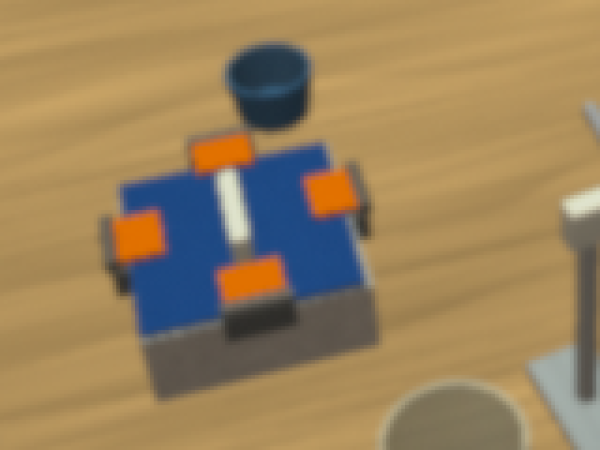

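View pics/z14.png

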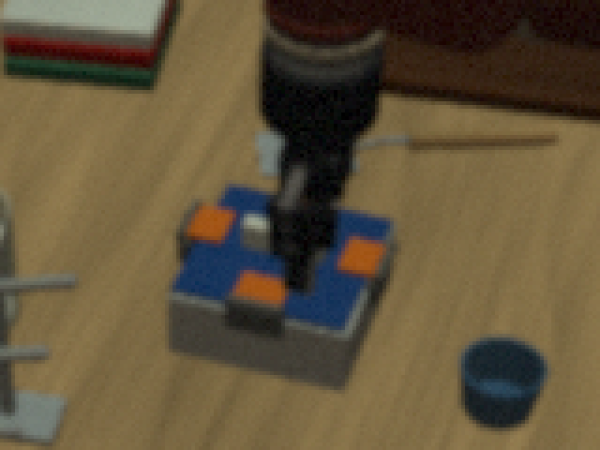

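All four clips lie flat and the lid is seated; the fingers in the side view are merely passing in front. Next I'll go to the rack, turning the jaws back along x.

```bash
python3 -m crank '[{"angular":[0,0,0],"delta_pos":[0,-0.86,-0.17],"gripper":0.5},{"angular":[0,0,0],"delta_pos":[0,-0.86,-0.17],"gripper":0.5},{"angular":[0,0,0],"delta_pos":[0,-0.86,-0.17],"gripper":0.5},{"angular":[0,0,0],"delta_pos":[0,-0.86,-0.17],"gripper":0.5},{"angular":[0,0,0],"delta_pos":[0,-0.86,-0.17],"gripper":0.5},{"angular":[0,0,0],"delta_pos":[0,-0.86,-0.17],"gripper":0.5},{"angular":[0,0,0],"delta_pos":[0,-0.86,-0.17],"gripper":0.5},{"angular":[0,0,0],"delta_pos":[0,-0.86,-0.17],"gripper":0.5},{"angular":[0,0,0],"delta_pos":[0,-0.86,-0.17],"gripper":0.5},{"angular":[0,0,0],"delta_pos":[0,-0.86,-0.17],"gripper":0.5},{"angular":[0,0,0],"delta_pos":[0,-0.86,-0.17],"gripper":0.5},{"angular":[0,0,0],"delta_pos":[0,-0.86,-0.17],"gripper":0.5}]'
python3 -m crank '[{"angular":[0,0,-1],"delta_pos":[0,0,0],"gripper":0.5},{"angular":[0,0,-1],"delta_pos":[0,0,0],"gripper":0.5},{"angular":[0,0,-1],"delta_pos":[0,0,0],"gripper":0.5},{"angular":[0,0,-1],"delta_pos":[0,0,0],"gripper":0.5},{"angular":[0,0,-1],"delta_pos":[0,0,0],"gripper":0.5},{"angular":[0,0,-1],"delta_pos":[0,0,0],"gripper":0.5},{"angular":[0,0,-1],"delta_pos":[0,0,0],"gripper":0.5},{"angular":[0,0,-1],"delta_pos":[0,0,0],"gripper":0.5},{"angular":[0,0,-1],"delta_pos":[0,0,0],"gripper":0.5},{"angular":[0,0,-1],"delta_pos":[0,0,0],"gripper":0.5},{"angular":[0,0,-1],"delta_pos":[0,0,0],"gripper":0.5},{"angular":[0,0,-1],"delta_pos":[0,0,0],"gripper":0.5}]'
python3 -m crank '[{"angular":[0,0,-1],"delta_pos":[0,0,0],"gripper":0.5},{"angular":[0,0,-1],"delta_pos":[0,0,0],"gripper":0.5},{"angular":[0,0,-1],"delta_pos":[0,0,0],"gripper":0.5},{"angular":[0,0,-1],"delta_pos":[0,0,0],"gripper":0.5},{"angular":[0,0,-1],"delta_pos":[0,0,0],"gripper":0.5},{"angular":[0,0,-1],"delta_pos":[0,0,0],"gripper":0.5},{"angular":[0,0,-0.48],"delta_pos":[0,0,0],"gripper":0.5},{"angular":[0,0,0],"delta_pos":[0,0,0],"gripper":0.5}]'
python3 - <<'E'
from h import *
save('wrist','w10')
E
```

```text
time: 33.28
tool_pos: [0.4806, 0.2154, 0.3029]
tool_rot: [0.0, 1.0, -0.009, -0.0]
contact_force: [0.5, 0.0, -0.2]
gripper_width: 0.502
time: 34.78
tool_pos: [0.4806, 0.2146, 0.3026]
tool_rot: [0.0, 0.87, 0.493, -0.0]
contact_force: [-0.2, -1.2, -0.8]
gripper_width: 0.497
time: 35.78
tool_pos: [0.4805, 0.2147, 0.3027]
tool_rot: [0.0, 0.699, 0.715, -0.0]
contact_force: [1.1, 0.5, -0.2]
gripper_width: 0.497
```

View pics/w10.png

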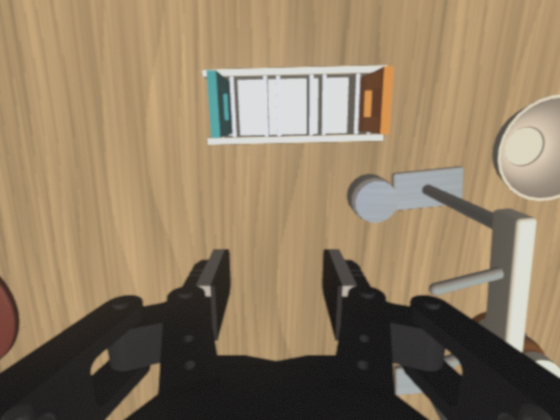

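```bash
python3 - <<'E'
from h import *
f=cv2.imread('pics/w10.png');cv2.imwrite('pics/z15.png',cv2.resize(f[50:160,195:405],(798,418),interpolation=3))
E
```

```text
(no output)
```

View pics/z15.png

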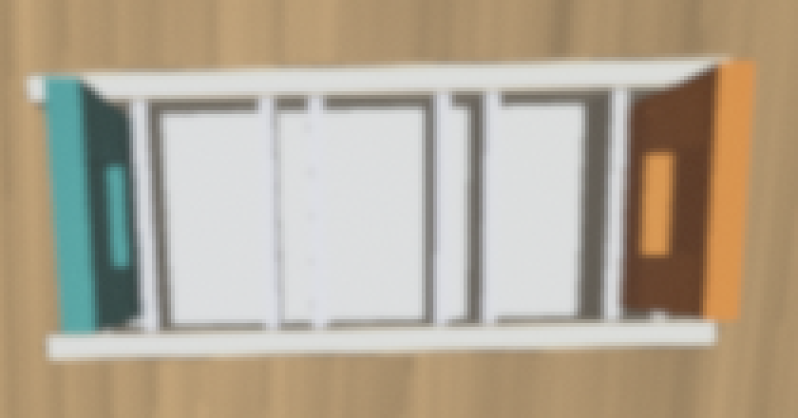

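```bash
python3 - <<'E'
from h import *
W=cam('wrist')
c=lambda *l:[(195+x/3.8,50+y/3.8) for x,y in l]
P=[[-.004,.028,.128],[.004,.028,.128],[.004,-.028,.128],[-.004,-.028,.128]]
a=fit([(W,P,c((48,78),(82,80),(97,330),(63,332)))],[.42,.29,0],'teal')
b=fit([(W,P,c((722,62),(756,62),(740,318),(706,316)))],[.57,.29,0],'orange')
fit([(W,[[-.1,-.04,.048],[.1,-.04,.048],[-.1,.04,.048]],c((48,360),(715,345),(28,78)))],[.5,.29,0],'rack')
togo([a[0],a[1],.118],91.5)
for y in (-.1125,-.0375,.0375,.1125): print(np.round(se2([.688,.0485,.1464],[[-.034,y,.179]])[0],4))
E
```

```text
teal [0.4237 0.2911 0.0356] deg 2.04 res [-0.2, -0.3, 0.2, -0.9, 0.0, 0.8, -0.0, 0.4]
orange [0.5737 0.2981 0.0475] deg 2.72 res [-0.3, -0.2, 0.3, -0.5, 0.0, 0.1, -0.1, 0.8]
rack [0.4987 0.2941 0.0482] deg 2.76 res [-0.1, 0.7, 0.9, 0.3, -0.7, -0.9]
shift m [ 0.0776 -0.0549  0.1847] units [ 2.59 -1.83  6.16]
tool x yaw 91.35 tilt 0.02 tool-z shares -0.03
[ 0.6708 -0.0678  0.179 ]
[0.6598 0.0064 0.179 ]
[0.6489 0.0806 0.179 ]
[0.638  0.1548 0.179 ]
```

```bash
python3 -m crank '[{"angular":[0,0,-0.2],"delta_pos":[0.65,-0.46,0],"gripper":0.5},{"angular":[0,0,0],"delta_pos":[0.65,-0.45,0],"gripper":0.5},{"angular":[0,0,0],"delta_pos":[0.65,-0.45,0],"gripper":0.5},{"angular":[0,0,0],"delta_pos":[0.65,-0.45,0],"gripper":0.5},{"angular":[0,0,0],"delta_pos":[0,0,0.6],"gripper":0.5},{"angular":[0,0,0],"delta_pos":[0,0,0.6],"gripper":0.5},{"angular":[0,0,0],"delta_pos":[0,0,0.6],"gripper":0.5},{"angular":[0,0,0],"delta_pos":[0,0,0.6],"gripper":0.5},{"angular":[0,0,0],"delta_pos":[0,0,0],"gripper":0.5},{"angular":[0,0,0],"delta_pos":[0,0,0],"gripper":0.5}]'
python3 - <<'E'
from h import *
togo([.4237,.2911,.120],92.4)
save('wrist','w11')
E
```

```text
time: 37.08
tool_pos: [0.4231, 0.2914, 0.2313]
tool_rot: [0.0, 0.692, 0.722, 0.0]
contact_force: [-0.0, 0.2, -0.1]
gripper_width: 0.5
shift m [-0.0003  0.0005  0.1113] units [-0.01  0.02  3.71]
tool x yaw 92.44 tilt 0.03 tool-z shares 0.01
```

View pics/w11.png

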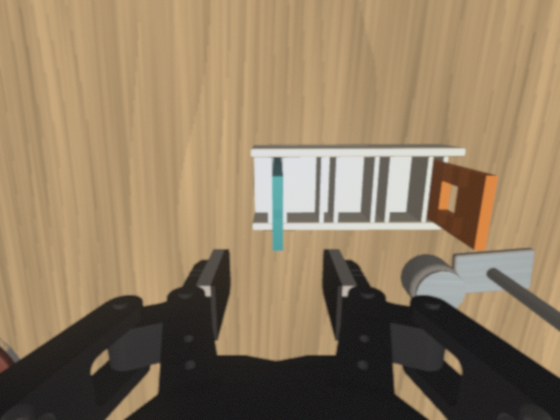

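The teal top edge at column 278 is centred between the jaws. I'll go down and grip.

```bash
python3 -m crank '[{"angular":[0,0,0],"delta_pos":[0,0.02,0.5],"gripper":0.5},{"angular":[0,0,0],"delta_pos":[0,0,0.6],"gripper":0.5},{"angular":[0,0,0],"delta_pos":[0,0,0.6],"gripper":0.5},{"angular":[0,0,0],"delta_pos":[0,0,0.6],"gripper":0.5},{"angular":[0,0,0],"delta_pos":[0,0,0.6],"gripper":0.5},{"angular":[0,0,0],"delta_pos":[0,0,0.5],"gripper":0.5},{"angular":[0,0,0],"delta_pos":[0,0,0.3],"gripper":0.5},{"angular":[0,0,0],"delta_pos":[0,0,0],"gripper":0.5},{"angular":[0,0,0],"delta_pos":[0,0,0],"gripper":0.5}]'
python3 -m crank '[{"angular":[0,0,0],"delta_pos":[0,0,0],"gripper":0},{"angular":[0,0,0],"delta_pos":[0,0,0],"gripper":0},{"angular":[0,0,0],"delta_pos":[0,0,0],"gripper":0},{"angular":[0,0,0],"delta_pos":[0,0,0],"gripper":0},{"angular":[0,0,0],"delta_pos":[0,0,0],"gripper":0},{"angular":[0,0,0],"delta_pos":[0,0,0],"gripper":0}]'
python3 - <<'E'
from h import *
togo([.4237,.2911,.120],92.4)
E
```

```text
time: 38.25
tool_pos: [0.4239, 0.2917, 0.1206]
tool_rot: [0.0, 0.692, 0.722, 0.001]
contact_force: [0.3, 0.5, 0.2]
gripper_width: 0.502
time: 39.0
tool_pos: [0.4239, 0.2916, 0.1207]
tool_rot: [0.0, 0.692, 0.722, 0.001]
contact_force: [1.1, -0.2, 5.0]
gripper_width: 0.079
shift m [-0.0005 -0.0002  0.0007] units [-0.02 -0.01  0.02]
tool x yaw 92.45 tilt 0.08 tool-z shares 0.01
```

```bash
python3 -m crank '[{"angular":[0,0,0],"delta_pos":[0,0,-0.3],"gripper":0},{"angular":[0,0,0],"delta_pos":[0,0,-0.6],"gripper":0},{"angular":[0,0,0],"delta_pos":[0,0,-0.7],"gripper":0},{"angular":[0,0,0],"delta_pos":[0,0,-0.7],"gripper":0},{"angular":[0,0,0],"delta_pos":[0,0,-0.7],"gripper":0},{"angular":[0,0,0],"delta_pos":[0,0,-0.7],"gripper":0},{"angular":[0,0,0],"delta_pos":[0,0,-0.7],"gripper":0},{"angular":[0,0,-0.6],"delta_pos":[0,0,-0.3],"gripper":0},{"angular":[0,0,-0.6],"delta_pos":[0,0,0],"gripper":0},{"angular":[0,0,0],"delta_pos":[0,0,0],"gripper":0}]'
python3 - <<'E'
from h import *
t=se2([.688,.0485,.1464],[[-.13,-.0375,.235]])[0];print(t)
togo(t,98.4)
E
```

```text
time: 40.25
tool_pos: [0.4231, 0.2914, 0.2616]
tool_rot: [-0.0, 0.653, 0.757, -0.0]
contact_force: [-0.5, 0.7, -0.5]
gripper_width: 0.077
[ 0.56486107 -0.00756294  0.235     ]
shift m [-0.3165  0.0964  0.0265] units [-10.55   3.21   0.88]
tool x yaw 98.42 tilt 0.02 tool-z shares 0.0
```

```bash
python3 -m crank '[{"angular":[0,0,0],"delta_pos":[-0.88,0.1,0],"gripper":0},{"angular":[0,0,0],"delta_pos":[-0.88,0.1,0],"gripper":0},{"angular":[0,0,0],"delta_pos":[-0.88,0.1,0],"gripper":0},{"angular":[0,0,0],"delta_pos":[-0.88,0.1,0],"gripper":0},{"angular":[0,0,0],"delta_pos":[-0.88,0.1,0],"gripper":0},{"angular":[0,0,0],"delta_pos":[-0.88,0.1,0],"gripper":0},{"angular":[0,0,0],"delta_pos":[-0.88,0.1,0],"gripper":0},{"angular":[0,0,0],"delta_pos":[-0.88,0.1,0],"gripper":0},{"angular":[0,0,0],"delta_pos":[-0.88,0.1,0],"gripper":0},{"angular":[0,0,0],"delta_pos":[-0.88,0.1,0],"gripper":0},{"angular":[0,0,0],"delta_pos":[-0.88,0.1,0],"gripper":0},{"angular":[0,0,0],"delta_pos":[-0.87,0.1,0],"gripper":0}]'
python3 -m crank '[{"angular":[0,0,0],"delta_pos":[0,0,0],"gripper":0},{"angular":[0,0,0],"delta_pos":[0,0,0],"gripper":0}]'
python3 - <<'E'
from h import *
W=cam('wrist')
save('wrist','w12')
tips=se2([.688,.0485,.1464],[[-.0635,y,.187] for y in(-.1125,-.0375,.0375,.1125)])
print(np.round(proj(W,tips)),np.round(proj(W,se2([.688,.0485,.1464],[[0,y,.186] for y in(-.165,.165)]))))
t=se2([.688,.0485,.1464],[[-.13,-.0375,.235]])[0];print(t)
togo(t,98.4)
E
```

```text
time: 41.75
tool_pos: [0.5053, -0.0171, 0.261]
tool_rot: [-0.0, 0.653, 0.757, -0.0]
contact_force: [-0.1, 0.0, -0.7]
gripper_width: 0.08
time: 42.0
tool_pos: [0.5052, -0.0159, 0.2608]
tool_rot: [-0.0, 0.653, 0.757, 0.0]
contact_force: [-0.2, -0.6, -0.7]
gripper_width: 0.079
[[459. 330.]
 [476. 228.]
 [497. 105.]
 [523. -47.]] [[ 533.  390.]
 [ 676. -174.]]
[ 0.56486107 -0.00756294  0.235     ]
shift m [-0.0008  0.0602  0.0258] units [-0.03  2.01  0.86]
tool x yaw 98.47 tilt 0.04 tool-z shares 0.01
```

View pics/w12.png

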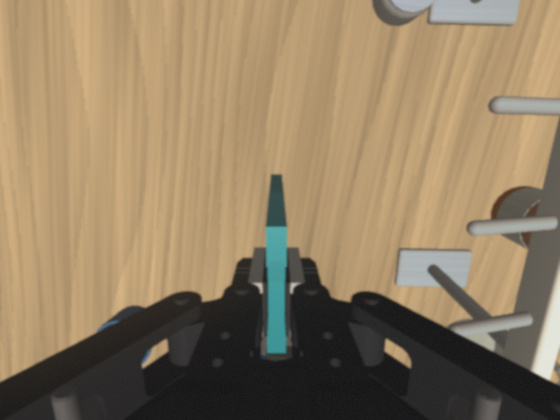

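The predicted peg tips match the picture at (497,105), (475,228) and (459,330). I'll check how the divider sits in the jaws.

```bash
python3 - <<'E'
from h import *
W=cam('wrist');s=state();w,x,y,z=s['tool_rot'];M=R.from_quat([x,y,z,w]).as_matrix()
P=np.array([[.028,0,-.008],[-.028,0,-.008],[.028,0,.112],[0,0,.04]])
print(np.round(proj(W,(M@P.T).T+s['tool_pos']),1))
E
```

```text
[[279.  225.6]
 [278.6 351.9]
 [277.5 173.5]
 [278.1 246.9]]
```

```bash
python3 -m crank '[{"angular":[0,0,0],"delta_pos":[-0.03,0.5,0.3],"gripper":0},{"angular":[0,0,0],"delta_pos":[0,0.5,0.3],"gripper":0},{"angular":[0,0,0],"delta_pos":[0,0.5,0.3],"gripper":0},{"angular":[0,0,0],"delta_pos":[0,0.5,0.2],"gripper":0},{"angular":[0,0,0],"delta_pos":[0,0.5,0],"gripper":0},{"angular":[0,0,0],"delta_pos":[0,0.3,0],"gripper":0},{"angular":[0,0,0],"delta_pos":[0,0,0],"gripper":0},{"angular":[0,0,0],"delta_pos":[0,0,0],"gripper":0}]'
python3 - <<'E'
from h import *
togo(se2([.688,.0485,.1464],[[-.04,-.0375,.2215]])[0],98.4)
a=save('side','s13');b=save('scene','c13');save('wrist','w13')
cv2.imwrite('pics/z16.png',cv2.resize(a[150:270,180:340],(800,600),interpolation=3)[:,:,::-1])
cv2.imwrite('pics/z17.png',cv2.resize(b[160:280,250:410],(800,600),interpolation=3)[:,:,::-1])
E
```

```text
time: 43.05
tool_pos: [0.5886, -0.0049, 0.2282]
tool_rot: [0.0, 0.653, 0.757, 0.0]
contact_force: [-0.2, -0.9, -0.5]
gripper_width: 0.078
shift m [0.0007 0.0662 0.0067] units [0.02 2.21 0.22]
tool x yaw 98.45 tilt 0.01 tool-z shares 0.01
```

View pics/z16.png

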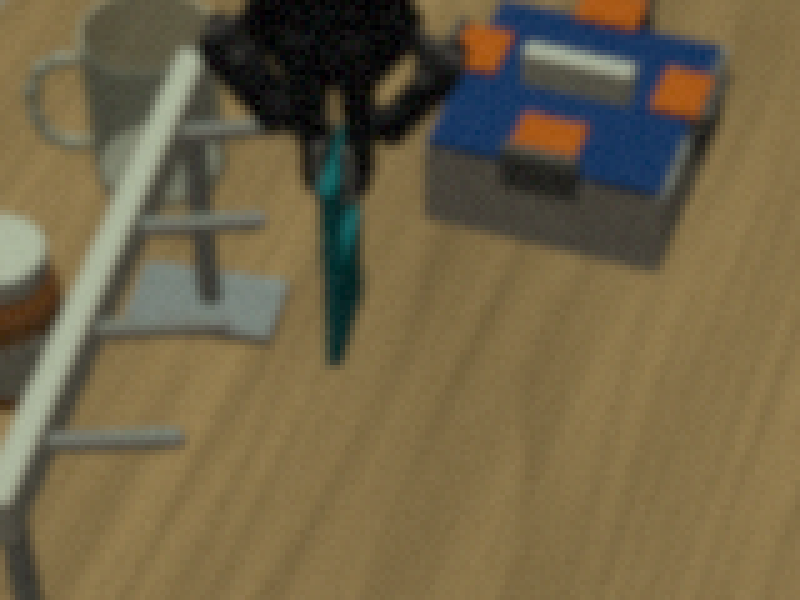

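View pics/z17.png

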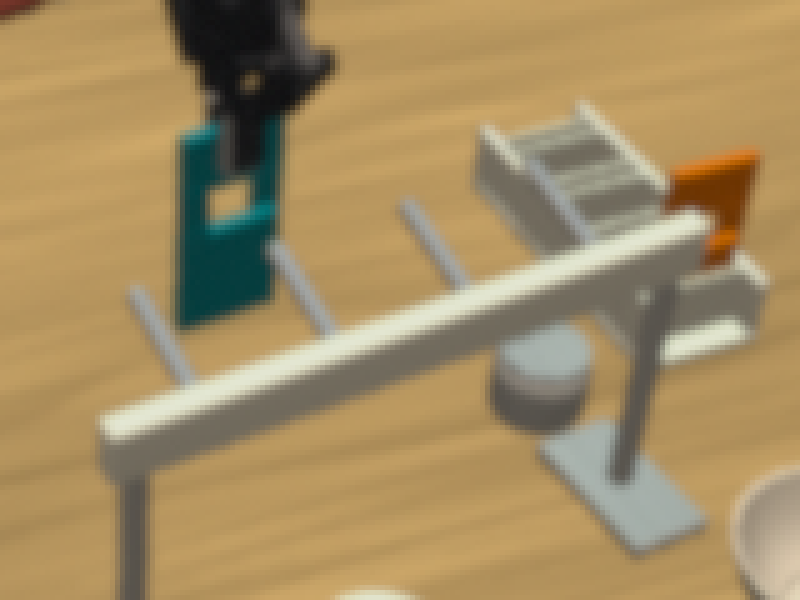

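View pics/w13.png

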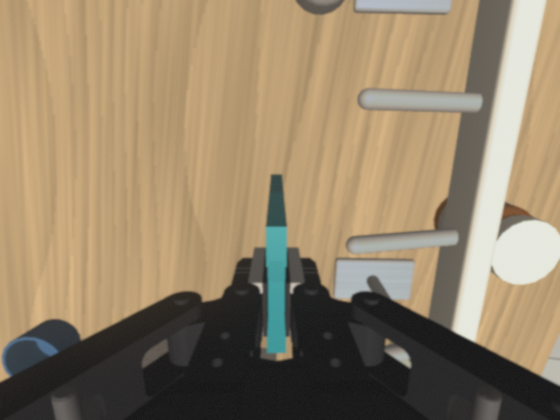

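The peg tip at (352,245) in the wrist view lines up with the eye row of about 247. I'll thread the eye on.

```bash
python3 -m crank '[{"angular":[0,0,0],"delta_pos":[0,0.35,0],"gripper":0},{"angular":[0,0,0],"delta_pos":[0,0.35,0],"gripper":0},{"angular":[0,0,0],"delta_pos":[0,0.35,0.02],"gripper":0},{"angular":[0,0,0],"delta_pos":[0,0.35,0.03],"gripper":0},{"angular":[0,0,0],"delta_pos":[0,0,0],"gripper":0}]'
python3 -m crank '[{"angular":[0,0,0],"delta_pos":[0,0.2,0.05],"gripper":0},{"angular":[0,0,0],"delta_pos":[0,0.2,0.05],"gripper":0},{"angular":[0,0,0],"delta_pos":[0,0.2,0.05],"gripper":0},{"angular":[0,0,0],"delta_pos":[0,0.2,0.05],"gripper":0},{"angular":[0,0,0],"delta_pos":[0,0,0],"gripper":0},{"angular":[0,0,0],"delta_pos":[0,0,0],"gripper":0}]'
python3 - <<'E'
from h import *
togo(se2([.688,.0485,.1464],[[-.04,-.0375,.2215]])[0],98.4)
a=save('side','s14');b=save('scene','c14');save('wrist','w14')
cv2.imwrite('pics/z18.png',cv2.resize(a[150:270,180:340],(800,600),interpolation=3)[:,:,::-1])
cv2.imwrite('pics/z19.png',cv2.resize(b[160:280,250:410],(800,600),interpolation=3)[:,:,::-1])
E
```

```text
time: 43.82
tool_pos: [0.6308, 0.0014, 0.226]
tool_rot: [-0.0, 0.653, 0.757, -0.0]
contact_force: [-1.1, 0.3, -1.0]
gripper_width: 0.075
time: 44.58
tool_pos: [0.6539, 0.0048, 0.2204]
tool_rot: [-0.0, 0.653, 0.757, -0.0]
contact_force: [-0.2, -0.1, -0.4]
gripper_width: 0.083
shift m [ 0.0008  0.0001 -0.0011] units [ 0.03  0.   -0.04]
tool x yaw 98.45 tilt 0.01 tool-z shares 0.01
```

View pics/z18.png

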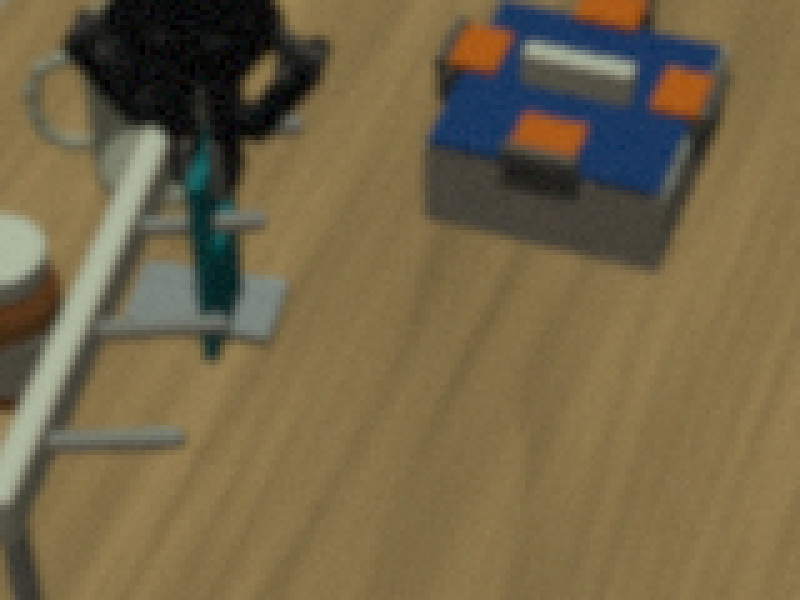

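View pics/z19.png

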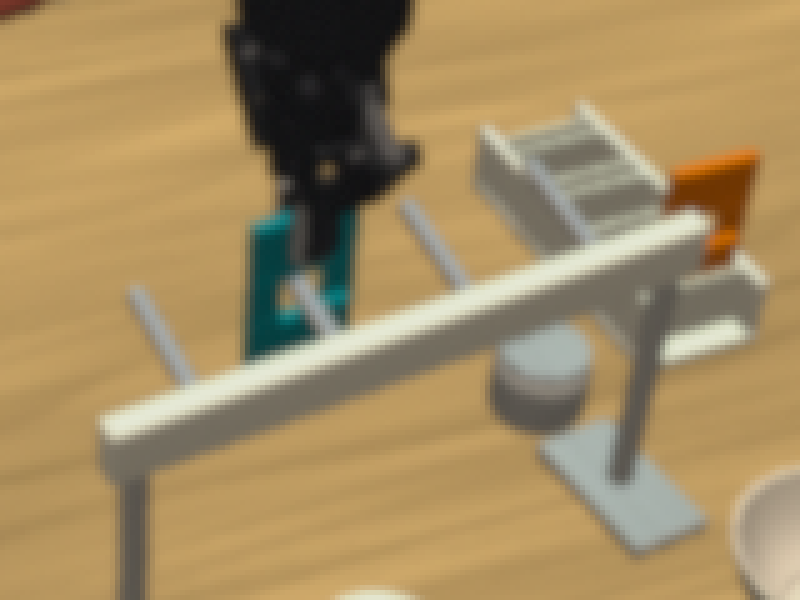

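Both views show the eye threaded on peg 1. I'll lower onto the peg until contact.

```bash
python3 -m crank '[{"angular":[0,0,0],"delta_pos":[0,-0.1,0.1],"gripper":0},{"angular":[0,0,0],"delta_pos":[0,0,0.08],"gripper":0},{"angular":[0,0,0],"delta_pos":[0,0,0.06],"gripper":0},{"angular":[0,0,0],"delta_pos":[0,0,0],"gripper":0},{"angular":[0,0,0],"delta_pos":[0,0,0],"gripper":0}]'
python3 -m crank '[{"angular":[0,0,0],"delta_pos":[0,0,0.03],"gripper":0},{"angular":[0,0,0],"delta_pos":[0,0,0],"gripper":0},{"angular":[0,0,0],"delta_pos":[0,0,0],"gripper":0}]'
```

```text
time: 45.35
tool_pos: [0.6512, 0.0043, 0.2135]
tool_rot: [0.0, 0.653, 0.757, 0.0]
contact_force: [0.3, 0.0, 2.3]
gripper_width: 0.08
time: 45.72
tool_pos: [0.6513, 0.0043, 0.2131]
tool_rot: [0.0, 0.653, 0.757, 0.0]
contact_force: [-2.3, 0.2, 5.3]
gripper_width: 0.083
```

```bash
python3 -m crank '[{"angular":[0,0,0],"delta_pos":[0,0,-0.03],"gripper":0},{"angular":[0,0,0],"delta_pos":[0,0,0],"gripper":0},{"angular":[0,0,0],"delta_pos":[0,0,0],"gripper":0.3},{"angular":[0,0,0],"delta_pos":[0,0,0],"gripper":0.3},{"angular":[0,0,0],"delta_pos":[0,0,0],"gripper":0.3},{"angular":[0,0,0],"delta_pos":[0,0,0],"gripper":0.3}]'
python3 - <<'E'
from h import *
a=save('side','s15');b=save('scene','c15');save('wrist','w15')
cv2.imwrite('pics/z20.png',cv2.resize(a[150:270,180:340],(800,600),interpolation=3)[:,:,::-1])
cv2.imwrite('pics/z21.png',cv2.resize(b[160:280,250:410],(800,600),interpolation=3)[:,:,::-1])
E
```

```text
time: 46.48
tool_pos: [0.6509, 0.0043, 0.2129]
tool_rot: [-0.0, 0.653, 0.757, -0.0]
contact_force: [0.2, 0.0, -0.2]
gripper_width: 0.298
```

View pics/z20.png

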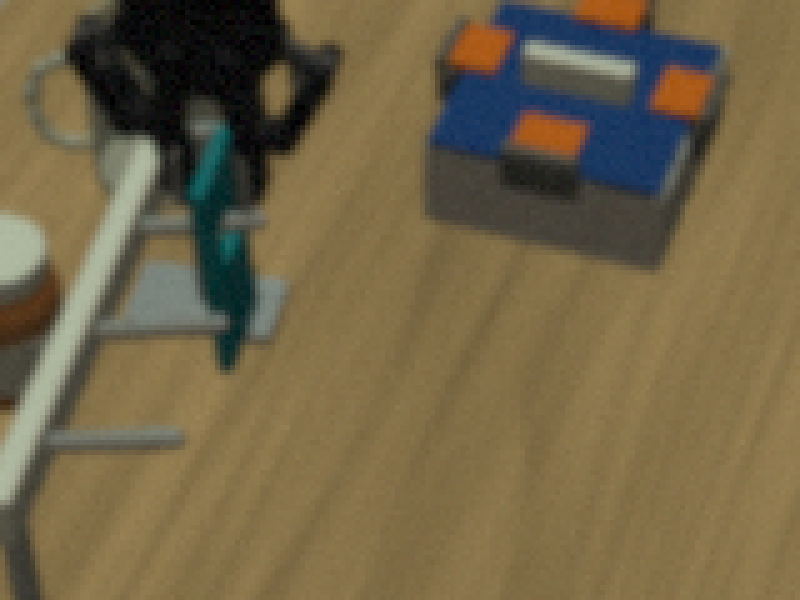

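View pics/w15.png

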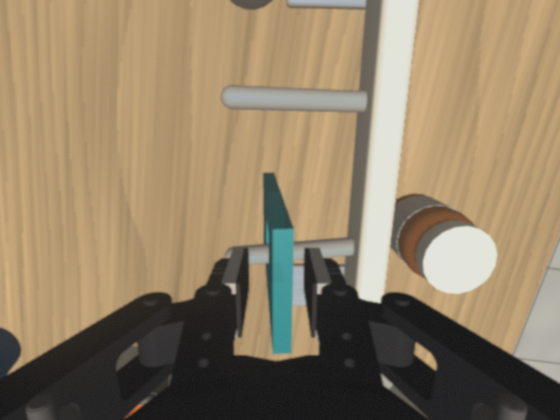

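Teal is released and hanging on peg 1, with its top leaning slightly towards the bar. I'll retreat straight up and go to the orange divider.

```bash
python3 -m crank '[{"angular":[0,0,0],"delta_pos":[0,0,-0.2],"gripper":0.4},{"angular":[0,0,0],"delta_pos":[0,0,-0.5],"gripper":0.4},{"angular":[0,0,0],"delta_pos":[0,0,-0.7],"gripper":0.4},{"angular":[0,0,0],"delta_pos":[0,0,-0.7],"gripper":0.4},{"angular":[0,0,0],"delta_pos":[0,0,-0.7],"gripper":0.4},{"angular":[0,0,0],"delta_pos":[0,0,-0.2],"gripper":0.5},{"angular":[0,0,0.6],"delta_pos":[0,0,0],"gripper":0.5},{"angular":[0,0,0.5],"delta_pos":[0,0,0],"gripper":0.5},{"angular":[0,0,0],"delta_pos":[0,0,0],"gripper":0.5}]'
python3 - <<'E'
from h import *
togo([.5737,.2981,.24],92.7)
a=save('side','s16');b=save('scene','c16')
cv2.imwrite('pics/z22.png',cv2.resize(a[150:270,180:340],(800,600),interpolation=3)[:,:,::-1])
cv2.imwrite('pics/z23.png',cv2.resize(b[160:280,250:410],(800,600),interpolation=3)[:,:,::-1])
E
```

```text
time: 47.75
tool_pos: [0.6508, 0.0044, 0.3027]
tool_rot: [-0.0, 0.688, 0.725, -0.0]
contact_force: [0.1, 0.2, -0.1]
gripper_width: 0.496
shift m [ 0.2973 -0.0616  0.0628] units [ 9.91 -2.05  2.09]
tool x yaw 92.98 tilt 0.06 tool-z shares 0.06
```

View pics/z22.png

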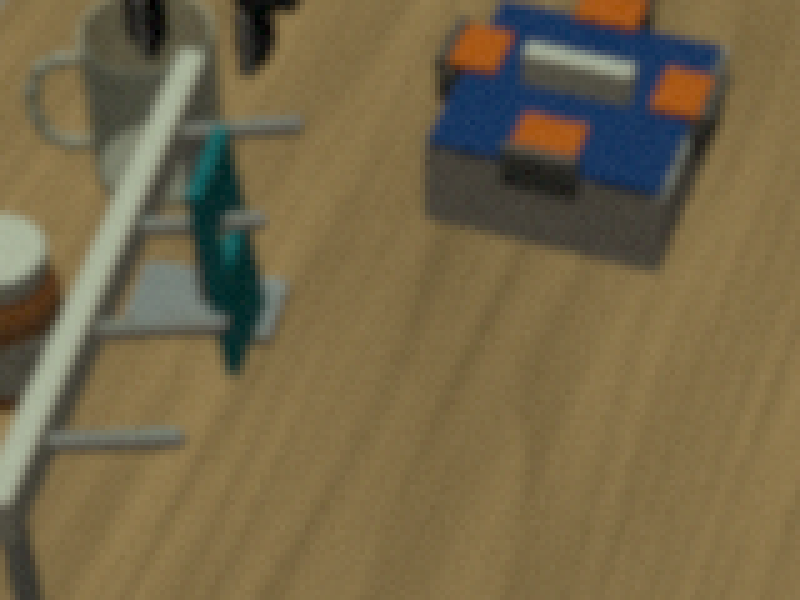

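View pics/z23.png

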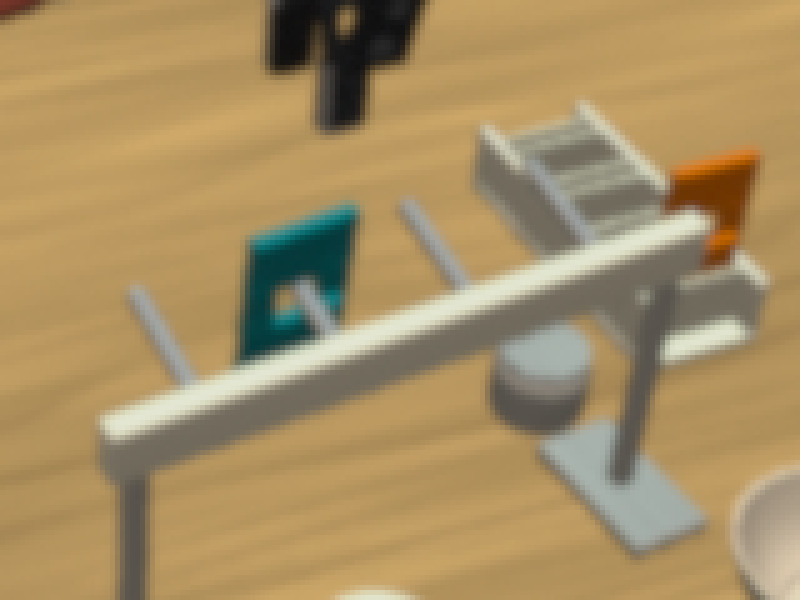

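Teal hangs freely in both views. Now the orange divider.

```bash
python3 -m crank '[{"angular":[0,0,0.06],"delta_pos":[0.83,-0.17,0],"gripper":0.5},{"angular":[0,0,0],"delta_pos":[0.83,-0.17,0],"gripper":0.5},{"angular":[0,0,0],"delta_pos":[0.83,-0.17,0],"gripper":0.5},{"angular":[0,0,0],"delta_pos":[0.83,-0.17,0],"gripper":0.5},{"angular":[0,0,0],"delta_pos":[0.83,-0.17,0],"gripper":0.5},{"angular":[0,0,0],"delta_pos":[0.83,-0.17,0],"gripper":0.5},{"angular":[0,0,0],"delta_pos":[0.83,-0.17,0],"gripper":0.5},{"angular":[0,0,0],"delta_pos":[0.83,-0.17,0],"gripper":0.5},{"angular":[0,0,0],"delta_pos":[0.83,-0.17,0],"gripper":0.5},{"angular":[0,0,0],"delta_pos":[0.83,-0.17,0],"gripper":0.5},{"angular":[0,0,0],"delta_pos":[0.83,-0.17,0],"gripper":0.5},{"angular":[0,0,0],"delta_pos":[0.78,-0.17,0],"gripper":0.5}]'
python3 -m crank '[{"angular":[0,0,0],"delta_pos":[0,0,0.7],"gripper":0.5},{"angular":[0,0,0],"delta_pos":[0,0,0.7],"gripper":0.5},{"angular":[0,0,0],"delta_pos":[0,0,0.7],"gripper":0.5},{"angular":[0,0,0],"delta_pos":[0,0,0],"gripper":0.5},{"angular":[0,0,0],"delta_pos":[0,0,0],"gripper":0.5}]'
python3 - <<'E'
from h import *
togo([.5737,.2981,.120],92.7)
save('wrist','w17')
W=cam('wrist');print(proj(W,se2([.5737,.2981,.0475],[[-.004,.028,.128],[.004,.028,.128],[.004,-.028,.128],[-.004,-.028,.128]])))
E
```

```text
time: 49.35
tool_pos: [0.5757, 0.2994, 0.3031]
tool_rot: [-0.0, 0.69, 0.723, -0.0]
contact_force: [-0.3, 0.3, 1.1]
gripper_width: 0.502
time: 49.98
tool_pos: [0.5763, 0.2981, 0.2404]
tool_rot: [0.0, 0.691, 0.723, 0.0]
contact_force: [-0.4, 0.1, 0.7]
gripper_width: 0.501
shift m [ 1.000e-04 -2.600e-03  1.204e-01] units [ 0.   -0.09  4.01]
tool x yaw 92.62 tilt 0.02 tool-z shares -0.02
[[267.817051   173.30484021]
 [278.77774604 173.28941884]
 [278.69926429 245.02397829]
 [268.37261546 245.04102994]]
```

View pics/w17.png

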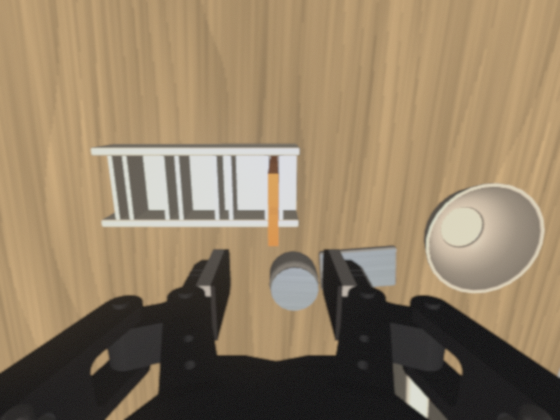

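Orange is at columns 268–279, rows 173–245, as predicted. I'll correct by -0.09, then descend and grip.

```bash
python3 -m crank '[{"angular":[0,0,0],"delta_pos":[0,-0.08,0.5],"gripper":0.5},{"angular":[0,0,0],"delta_pos":[0,0,0.7],"gripper":0.5},{"angular":[0,0,0],"delta_pos":[0,0,0.7],"gripper":0.5},{"angular":[0,0,0],"delta_pos":[0,0,0.7],"gripper":0.5},{"angular":[0,0,0],"delta_pos":[0,0,0.7],"gripper":0.5},{"angular":[0,0,0],"delta_pos":[0,0,0.5],"gripper":0.5},{"angular":[0,0,0],"delta_pos":[0,0,0.2],"gripper":0.5},{"angular":[0,0,0],"delta_pos":[0,0,0],"gripper":0.5},{"angular":[0,0,0],"delta_pos":[0,0,0],"gripper":0.5}]'
python3 -m crank '[{"angular":[0,0,0],"delta_pos":[0,0,0],"gripper":0},{"angular":[0,0,0],"delta_pos":[0,0,0],"gripper":0},{"angular":[0,0,0],"delta_pos":[0,0,0],"gripper":0},{"angular":[0,0,0],"delta_pos":[0,0,0],"gripper":0},{"angular":[0,0,0],"delta_pos":[0,0,0],"gripper":0},{"angular":[0,0,0],"delta_pos":[0,0,0],"gripper":0}]'
python3 -m crank '[{"angular":[0,0,0],"delta_pos":[0,0,-0.3],"gripper":0},{"angular":[0,0,0],"delta_pos":[0,0,-0.6],"gripper":0},{"angular":[0,0,0],"delta_pos":[0,0,-0.7],"gripper":0},{"angular":[0,0,0],"delta_pos":[0,0,-0.7],"gripper":0},{"angular":[0,0,0],"delta_pos":[0,0,-0.7],"gripper":0},{"angular":[0,0,0],"delta_pos":[0,0,-0.7],"gripper":0},{"angular":[0,0,0],"delta_pos":[0,0,-0.7],"gripper":0},{"angular":[0,0,-0.6],"delta_pos":[0,0,-0.3],"gripper":0},{"angular":[0,0,-0.56],"delta_pos":[0,0,0],"gripper":0},{"angular":[0,0,0],"delta_pos":[0,0,0],"gripper":0},{"angular":[0,0,0],"delta_pos":[0,0,0],"gripper":0}]'
python3 - <<'E'
from h import *
t=se2([.688,.0485,.1464],[[-.145,.1125,.26]])[0];print(t)
togo(t,98.4)
save('wrist','w18')
E
```

```text
time: 51.15
tool_pos: [0.5743, 0.2986, 0.1213]
tool_rot: [0.0, 0.691, 0.723, 0.001]
contact_force: [0.4, 0.6, -0.7]
gripper_width: 0.498
time: 51.9
tool_pos: [0.574, 0.2985, 0.121]
tool_rot: [0.0, 0.691, 0.723, 0.001]
contact_force: [-0.4, 0.2, 5.3]
gripper_width: 0.079
time: 53.28
tool_pos: [0.5735, 0.2983, 0.2612]
tool_rot: [-0.0, 0.653, 0.757, -0.0]
contact_force: [0.8, 0.1, 0.1]
gripper_width: 0.077
[0.52813989 0.1386443  0.26      ]
shift m [-0.1513 -0.0682  0.0012] units [-5.04 -2.27  0.04]
tool x yaw 98.41 tilt 0.03 tool-z shares 0.0
```

View pics/w18.png

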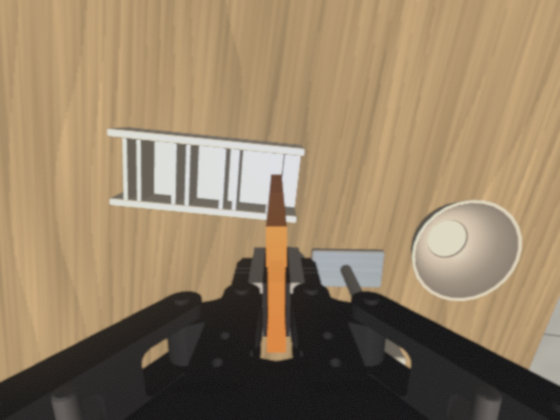

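```bash
python3 -m crank '[{"angular":[0,0,0],"delta_pos":[0,-0.76,0],"gripper":0},{"angular":[0,0,0],"delta_pos":[0,-0.76,0],"gripper":0},{"angular":[0,0,0],"delta_pos":[-0.2,-0.75,0],"gripper":0},{"angular":[0,0,0],"delta_pos":[-0.8,0,0.1],"gripper":0},{"angular":[0,0,0],"delta_pos":[-0.8,0,0.2],"gripper":0},{"angular":[0,0,0],"delta_pos":[-0.8,0,0.2],"gripper":0},{"angular":[0,0,0],"delta_pos":[-0.8,0,0.2],"gripper":0},{"angular":[0,0,0],"delta_pos":[-0.8,0,0.2],"gripper":0},{"angular":[0,0,0],"delta_pos":[-0.84,0,0.2],"gripper":0},{"angular":[0,0,0],"delta_pos":[0,0,0],"gripper":0},{"angular":[0,0,0],"delta_pos":[0,0,0],"gripper":0}]'
python3 - <<'E'
from h import *
t=se2([.688,.0485,.1464],[[-.106,.1125,.228]])[0];print(t)
togo(t,98.4)
save('wrist','w19')
W=cam('wrist');print(proj(W,se2([.688,.0485,.1464],[[-.0635,y,.187] for y in(.0375,.1125)])))
E
```

```text
time: 54.7
tool_pos: [0.5284, 0.1392, 0.2284]
tool_rot: [-0.0, 0.653, 0.757, 0.0]
contact_force: [0.4, -0.3, 0.2]
gripper_width: 0.074
[0.56672269 0.14433352 0.228     ]
shift m [-0.0005  0.0386  0.0004] units [-0.02  1.29  0.01]
tool x yaw 98.44 tilt 0.03 tool-z shares 0.01
[[411.70151411 363.18832479]
 [426.95567299 247.35978387]]
```

View pics/w19.png

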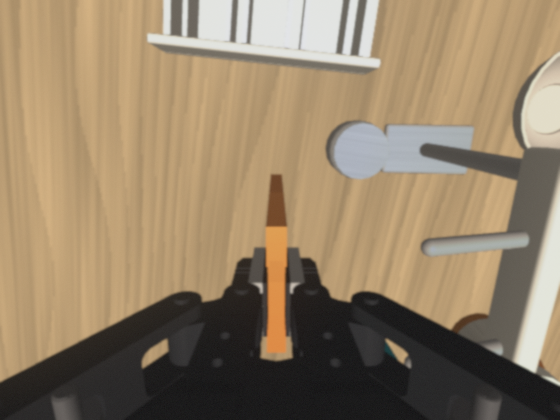

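Peg 3's tip centre is at about (429,247), in line with the eye row. I'll thread it with the same path as before.

```bash
python3 -m crank '[{"angular":[0,0,0],"delta_pos":[-0.02,0.43,0],"gripper":0},{"angular":[0,0,0],"delta_pos":[0,0.43,0],"gripper":0},{"angular":[0,0,0],"delta_pos":[0,0.43,0],"gripper":0},{"angular":[0,0,0],"delta_pos":[0,0.35,0],"gripper":0},{"angular":[0,0,0],"delta_pos":[0,0.35,0],"gripper":0},{"angular":[0,0,0],"delta_pos":[0,0.35,0.02],"gripper":0},{"angular":[0,0,0],"delta_pos":[0,0.35,0.03],"gripper":0},{"angular":[0,0,0],"delta_pos":[0,0,0],"gripper":0}]'
python3 -m crank '[{"angular":[0,0,0],"delta_pos":[0,0.2,0.05],"gripper":0},{"angular":[0,0,0],"delta_pos":[0,0.2,0.05],"gripper":0},{"angular":[0,0,0],"delta_pos":[0,0.2,0.05],"gripper":0},{"angular":[0,0,0],"delta_pos":[0,0.12,0.05],"gripper":0},{"angular":[0,0,0],"delta_pos":[0,0,0],"gripper":0},{"angular":[0,0,0],"delta_pos":[0,0,0],"gripper":0}]'
python3 - <<'E'
from h import *
togo(se2([.688,.0485,.1464],[[-.043,.1125,.213]])[0],98.4)
a=save('side','s20');b=save('scene','c20')
cv2.imwrite('pics/z24.png',cv2.resize(a[150:270,180:340],(800,600),interpolation=3)[:,:,::-1])
cv2.imwrite('pics/z25.png',cv2.resize(b[160:280,250:410],(800,600),interpolation=3)[:,:,::-1])
E
```

```text
time: 55.75
tool_pos: [0.6089, 0.15, 0.2264]
tool_rot: [-0.0, 0.653, 0.757, -0.0]
contact_force: [-0.5, -0.3, -0.7]
gripper_width: 0.082
time: 56.5
tool_pos: [0.6297, 0.1532, 0.2207]
tool_rot: [-0.0, 0.653, 0.757, -0.0]
contact_force: [-0.1, -0.7, -0.8]
gripper_width: 0.079
shift m [ 0.0004 -0.0006  0.0077] units [ 0.01 -0.02  0.26]
tool x yaw 98.45 tilt 0.01 tool-z shares 0.01
```

View pics/z24.png

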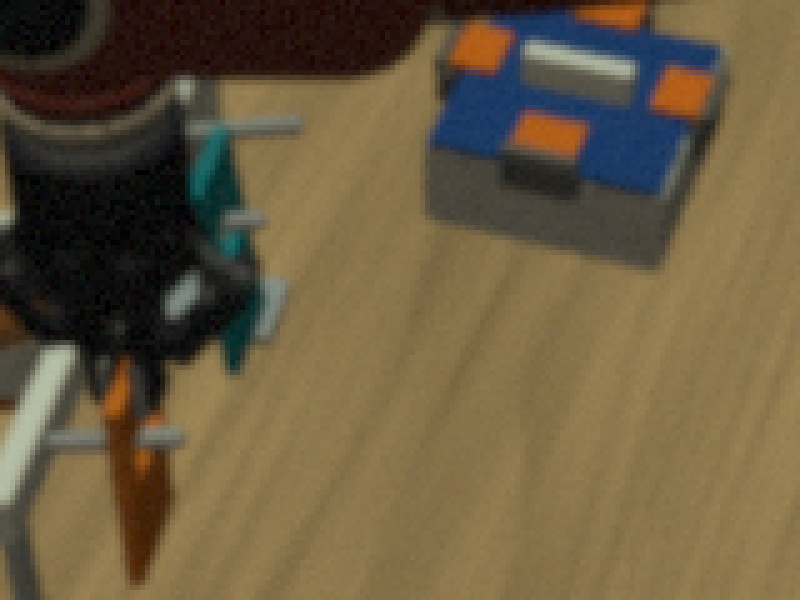

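View pics/z25.png

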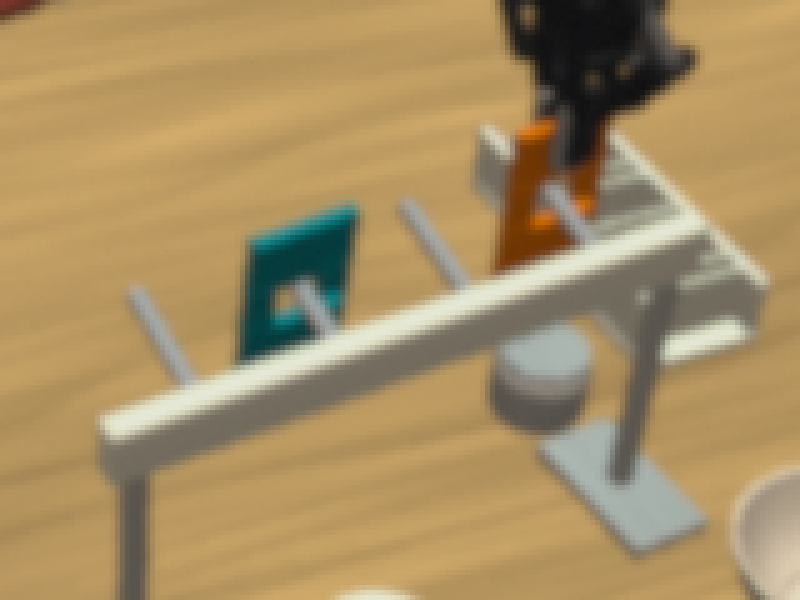

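Threaded on peg 3. Lower, release and retreat.

```bash
python3 -m crank '[{"angular":[0,0,0],"delta_pos":[0,-0.02,0.1],"gripper":0},{"angular":[0,0,0],"delta_pos":[0,0,0.08],"gripper":0},{"angular":[0,0,0],"delta_pos":[0,0,0.06],"gripper":0},{"angular":[0,0,0],"delta_pos":[0,0,0],"gripper":0},{"angular":[0,0,0],"delta_pos":[0,0,0],"gripper":0}]'
```

```text
time: 57.22
tool_pos: [0.6294, 0.1532, 0.2142]
tool_rot: [0.0, 0.653, 0.757, 0.0]
contact_force: [-0.8, -0.6, 3.4]
gripper_width: 0.08
```

```bash
python3 -m crank '[{"angular":[0,0,0],"delta_pos":[0,0,0],"gripper":0.3},{"angular":[0,0,0],"delta_pos":[0,0,0],"gripper":0.3},{"angular":[0,0,0],"delta_pos":[0,0,0],"gripper":0.3},{"angular":[0,0,0],"delta_pos":[0,0,0],"gripper":0.3}]'
python3 -m crank '[{"angular":[0,0,0],"delta_pos":[0,0,-0.2],"gripper":0.4},{"angular":[0,0,0],"delta_pos":[0,0,-0.5],"gripper":0.4},{"angular":[0,0,0],"delta_pos":[0,0,-0.7],"gripper":0.4},{"angular":[0,0,0],"delta_pos":[0,0,-0.7],"gripper":0.4},{"angular":[0,0,0],"delta_pos":[0,0,-0.7],"gripper":0.4},{"angular":[0,0,0],"delta_pos":[0,-0.7,-0.4],"gripper":0.5},{"angular":[0,0,0],"delta_pos":[0,-0.8,0],"gripper":0.5},{"angular":[0,0,0],"delta_pos":[0,-0.8,0],"gripper":0.5},{"angular":[0,0,0],"delta_pos":[0,-0.8,0],"gripper":0.5},{"angular":[0,0,0],"delta_pos":[0,-0.8,0],"gripper":0.5},{"angular":[0,0,0],"delta_pos":[0,-0.8,0],"gripper":0.5},{"angular":[0,0,0],"delta_pos":[0,0,0],"gripper":0.5}]'
python3 - <<'E'
from h import *
a=save('side','s21');b=save('scene','c21');save('wrist','w21')
cv2.imwrite('pics/z26.png',cv2.resize(a[130:310,160:400],(800,600),interpolation=3)[:,:,::-1])
cv2.imwrite('pics/z27.png',cv2.resize(b[160:310,130:410],(798,428),interpolation=3)[:,:,::-1])
S=cam('scene');D=cam('side')
es=[d['pixel'] for d in landmark_of('scene','eye_a')];ed=[d['pixel'] for d in landmark_of('side','eye_a')]
print(es,ed)
pegs=se2([.688,.0485,.1464],[[-.034,y,.179] for y in(-.1125,-.0375,.0375,.1125)])
for p in es:
  for q in ed:
    X=tri([(S,p),(D,q)]);r=max(np.abs(proj(S,X)-p).max(),np.abs(proj(D,X)-q).max())
    if r<6: print(np.round(X,4),'res',round(r,1),'dist to pegs',np.round(np.linalg.norm(pegs-X,axis=1),4))
E
```

```text
time: 57.72
tool_pos: [0.6291, 0.1531, 0.2132]
tool_rot: [-0.0, 0.653, 0.757, -0.0]
contact_force: [-0.6, -0.4, -0.0]
gripper_width: 0.302
time: 59.22
tool_pos: [0.4892, 0.1324, 0.311]
tool_rot: [0.001, 0.653, 0.757, 0.001]
contact_force: [1.0, -0.4, -0.2]
gripper_width: 0.498
[[308.9, 220.2], [188.0, 267.4]] [[209.1, 237.1], [220.6, 197.9], [227.2, 174.8], [202.5, 236.0]]
[0.6548 0.0072 0.1694] res 1.9 dist to pegs [0.0772 0.0109 0.0743 0.1489]
```

View pics/z26.png

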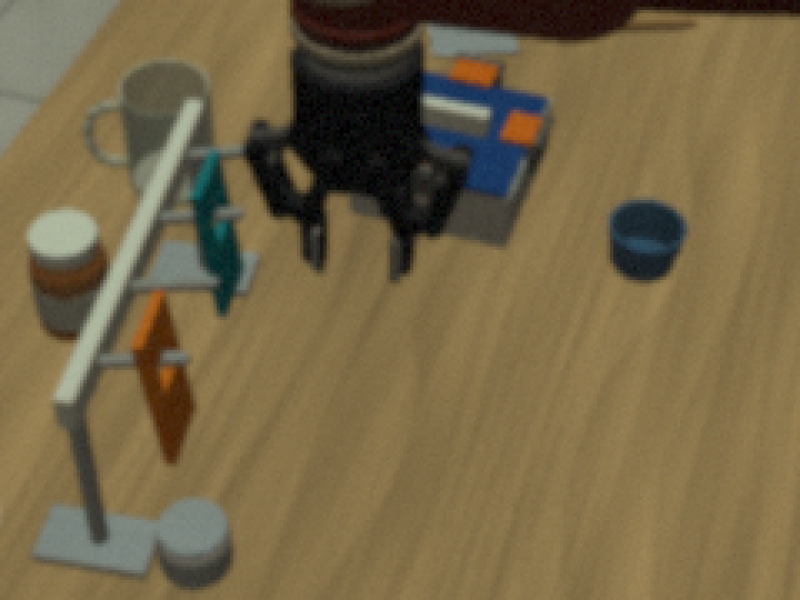

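View pics/z27.png

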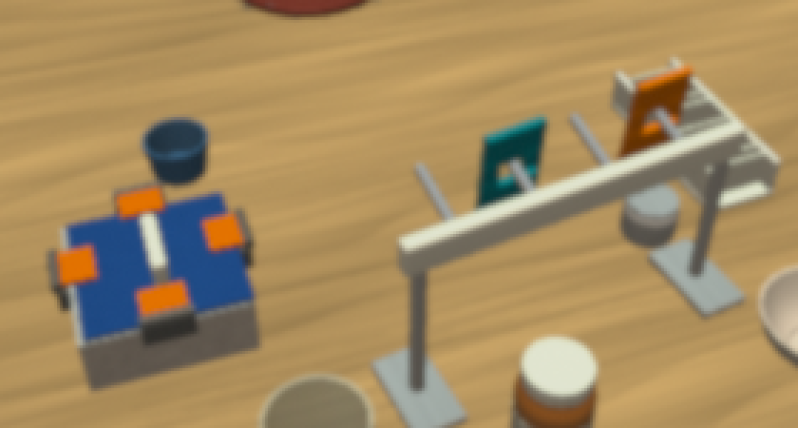

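Both dividers hang, on pegs 1 and 3. The lid and clips are closed, and the tin and ramekin are where they were. I'll do a quick tilt check from the side view, then also a rest check by comparing two frames over time.

```bash
python3 -m crank '[{"angular":[0,0,0],"delta_pos":[0,0,0],"gripper":0.5},{"angular":[0,0,0],"delta_pos":[0,0,0],"gripper":0.5},{"angular":[0,0,0],"delta_pos":[0,0,0],"gripper":0.5},{"angular":[0,0,0],"delta_pos":[0,0,0],"gripper":0.5},{"angular":[0,0,0],"delta_pos":[0,0,0],"gripper":0.5},{"angular":[0,0,0],"delta_pos":[0,0,0],"gripper":0.5},{"angular":[0,0,0],"delta_pos":[0,0,0],"gripper":0.5},{"angular":[0,0,0],"delta_pos":[0,0,0],"gripper":0.5}]'
python3 - <<'E'
from h import *
from scipy.optimize import least_squares
D=cam('side');S=cam('scene')
old=cv2.imread('pics/s21.png');f=save('side','s22')[:,:,::-1]
b=save('scene','c22')
cv2.imwrite('pics/z28.png',cv2.resize(f[170:280,190:250],None,fx=5.4,fy=5.4,interpolation=3))
for nm,y,hue in (('teal',-.0375,(80,100)),('orange',.1125,(5,20))):
  m=[]
  for im in (old,f):
    h=cv2.cvtColor(np.ascontiguousarray(im),cv2.COLOR_BGR2HSV);k=cv2.inRange(h,(hue[0],120,40),(hue[1],255,255))
    k[:, 260:]=0;k[:170]=0; k[:, :185]=0; ys,xs=np.nonzero(k);m.append((len(xs),xs.mean().round(2),ys.mean().round(2)))
  ys,xs=np.nonzero(k); q=np.c_[xs,ys].astype(np.float32)
  hull=cv2.convexHull(q)[:,0]
  # fit plate: out, drop, tilt so that projected silhouette hull matches
  def sil(p):
    o,z,t=p; Y=[-.028,.028];pts=[]
    for yy in Y:
      for zz in (-.073,.047):
        for xx in (-.004,.004):
          pts.append([-o+xx*np.cos(t)+zz*np.sin(t), y+yy, z+zz*np.cos(t)-xx*np.sin(t)])
    return proj(D,se2([.688,.0485,.1464],pts))
  dirs=np.array([[np.cos(a),np.sin(a)] for a in np.arange(0,2*np.pi,.2)])
  fun=lambda p:(sil(p)@dirs.T).max(0)-((hull@dirs.T).max(0)+.3)
  r=least_squares(fun,[.042,.172,.1],x_scale=[.01,.01,.1])
  print(nm,m,'out,z,tilt',np.round(r.x,4),'rms px',np.sqrt(np.mean(r.fun**2)).round(2),'dist',np.hypot(r.x[0]-.034,r.x[1]-.179).round(4))
E
```

```text
time: 60.48
tool_pos: [0.4897, 0.1324, 0.3095]
tool_rot: [0.0, 0.653, 0.757, 0.0]
contact_force: [-0.2, -0.3, 0.3]
gripper_width: 0.503
teal [(289, np.float64(224.16), np.float64(198.02)), (288, np.float64(224.12), np.float64(198.1))] out,z,tilt [0.0446 0.1742 0.087 ] rms px 1.48 dist 0.0116
orange [(1601, np.float64(215.89), np.float64(282.26)), (1607, np.float64(216.44), np.float64(281.75))] out,z,tilt [ 0.0539 -0.0206  1.1846] rms px 83.14 dist 0.2006
```

View pics/z28.png

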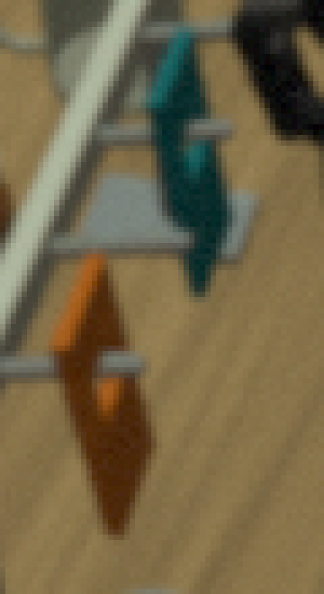

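```bash
python3 - <<'E'
from h import *
from scipy.optimize import least_squares
D=cam('side')
obs=np.array([(208.5,217.2),(202,234.8),(218.7,252.4),(211.3,268.7)])
def f(p):
  o,z,t=p
  P=[[-o+zz*np.sin(t),.1125+yy,z+zz*np.cos(t)] for yy,zz in((-.028,.047),(.028,.047),(-.028,-.073),(.028,-.073))]
  return (proj(D,se2([.688,.0485,.1464],P))-obs).ravel()
r=least_squares(f,[.042,.172,.1],x_scale=[.01,.01,.1]);print(np.round(r.x,4),np.round(r.fun,1),np.hypot(r.x[0]-.034,r.x[1]-.179))
b=cv2.imread('pics/c21.png').astype(int);c=cv2.imread('pics/c22.png').astype(int)
print('scene diff near dividers',np.abs(b-c)[170:240,290:400].max())
job_done()
E
```

```text
[0.0476 0.172  0.1033] [ 0.1 -0.  -0.2  0.2 -0.7 -0.8  0.7  0.6] 0.015290630946258892
scene diff near dividers 5
the job is handed in; nothing more can be done
```

The job is done and handed in at about 60.5 s of the 210 s allowed.

**What I did:** I seated the lid on the box and swept and pressed all four clips flat. Only two dividers were in the rack. The teal one now hangs on peg 1 and the orange one on peg 3. I released both and backed the gripper away.

**Last checks:**
- **Box:** the final scene view shows the lid flush with its four clips level. After seating, the wrist camera put the lid about 2 mm or less from the box centre. The scene camera alone put it about 4 mm off in x, which is still inside the 6 mm limit.
- **Dividers:** both measurements are within the limits of 32 mm and 0.35 rad. They were still between two frames taken about 1.3 s apart.

| Divider | Eye to peg point | Tilt |
|---|---|---|
| Teal | about 11–12 mm | about 0.09 rad |
| Orange | about 15 mm | about 0.10 rad |

- **Bystanders:** the tin and ramekin look unmoved in the pictures; I did not re-measure them.

**Checks that failed:** the automatic colour mask for the orange divider picked up the table, so I took its numbers from hand-picked corners instead. The eye detector found only the teal eye in the scene view at the end.

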